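Cover the wide paint kettle

ROBOT

A 7-joint arm with a two-finger parallel gripper is mounted at the origin on the work surface. World frame = base frame: x ahead of the robot, y to its left, z up, the work surface at z = 0. Lengths are in m, angles in rad, forces in N, time in s.
With the tool pointing down it reaches from about 0.4 to 0.875 m from the base axis. Payload 19.3 kg.
Tool frame: the origin (TCP) lies between the finger pads; the fingertips stand 17 mm ahead of it and the grasp point (between the pads) lies 2 mm behind it (bot.tips_ahead is the z of the fingertips in the tool frame, in m); z points along the fingers, y is the direction in which the jaws open and shut (so a half turn about z gives the same grasp; the last joint's range is limited). The gripper opens to 85 mm and grips with 20 to 120 N. Pads are 22 mm wide; open, the fingers measure 114 mm over their backs; the gripper's body (76 mm by 85 mm) begins 54 mm behind the grasp point. The pads swing forward as they close: fully open they stand 13 mm farther back than shut.
Start: joints at [-1.361, 0.521, -0.036, 1.599, 0.021, 1.021, -0.113], TCP at [0.173, 0.601, 0.248] pointing down, gripper open.
Joint ranges: [-2.91, 2.91], [-0.3, 2.13], [-1.5, 1.42], [0.17, 2.43], [-1.26, 4.41], [0.16, 1.93], [-2.52, 2.52]. Speed limits (rad/s): [1.89, 1.89, 2.39, 2.39, 3.01, 3.01, 3.01].

INTERFACE

Orientations are given as [roll, pitch, yaw] about the fixed x, y, z axes, in that order (R = Rz(yaw) Ry(pitch) Rx(roll)).
In Python, from workcell import telemetry, cams, job, bot gives the robot as it stands.
- The arm moves only by the tool arm_command, never from a script. Its argument "deltas" is a list of rows, each a list of 7 numbers: the opening, from -1 (shut) to 1 (fully open), so that 0 is half open, then the shift along the tool's x, y, z normalised to -1 to 1, where 1 is 150 mm, then the turn, a rotation vector about the tool's x, y, z normalised to -1 to 1, where 1 is 45 degrees. In form: [[hand, tx, ty, tz, rx, ry, rz], ...]. A call has 1 to 8 rows; each row is the pose to reach, as a shift and turn from the pose commanded when the call began, along the tool's axes at that moment; what a row does not reach only later rows make up. A row lasts 1/8 s, in which the tool goes at most 62.5 mm and 10.7 degrees, less where a joint would pass 70% of its speed; a pose out of reach is approached as far as the arm can. A call with a number of a shift or a turn outside -1 to 1 is refused whole. A call with a gripper value outside its range is refused whole. The fingers move at their own pace and stop on an object; "newtons" is the grip in N (left out, the last holds). Time passes only in rows, so rows that repeat a pose let the fingers close. It gives the time, the measured TCP pose, the force and the opening at its end, in the units of the state.
- telemetry.observe(): the state, without advancing time (a new reading comes with each control period).
- cams.grab_frame(name): name is "scene" or "top" or "wrist"; returns the picture (420x560x3 uint8, blue, green, red); there is no depth.
- cams.get_calibration(name): a dict with "fx", "fy", "cx", "cy" (pixels), "R" (3x3) and "t" (3): a world point X has camera coordinates R X + t. Camera axes: x right, y down, z forward; pixel columns grow to the right and rows downward; lengths in m; the calibration is good to about 2 mm. A picture is of the moment at which its call begins: read the wrist's pose just before it. get_calibration takes no time and is no camera call; for the wrist camera it gives the pose at the moment of the call.
- job.job_done(): hands the job in, once; it reports no verdict.
The state is a dict: "clock": time; "qpos": joint angles; "qd": joint speeds; "joint_efforts": joint torques, N m; "position": TCP position; "tool_rot": TCP orientation; "force": force on the tool from outside, world axes, zero at the start; "moment": the same for the moment, N m; "grip_width": finger opening in m.
Only numpy, scipy, OpenCV 4.12 (cv2) and the standard library are available. Lean on these libraries where they do the work, as an engineer would, in place of code of your own. Each camera call takes 0.05 s, during which the arm holds its last target.

TASK

Put the wide paint kettle away for the night: take the brush that lies across its mouth and lay it lengthwise on the two bars of the wooden brush rest, then cover the kettle with the lid that fits it, the larger of the two. Lower the lid in by its handle and let go only once it sits on the rim, so that it ends fully seated and level. Leave the kettle standing where it is, and do not disturb the small kettle, its small lid or the other things on the table.

Things in the scene. Friction and masses are not known exactly. Their poses are not given: they have to be found in the camera images.
- wide_kettle_rim (a point): Centre of the mouth, level with the rim's top edge, of the wide kettle: a plain round open steel pot, loose, about 0.6 kg, 110 mm outside diameter, 80 mm high, wall 3 mm (mouth 104 mm inside), z up. It is the wider and taller of two alike kettles and has a brush lying across its mouth. The thin wire bail folded down on its side is not used.
- brush_center (a point): Middle (half-way up, near the centre of mass, on the handle) of a flat brush, about 80 g, lying flat across the wide kettle's rim, this point over its open mouth. x runs to the bristles, z up; underside flat, 9 mm below. Wooden handle 22 wide, 18 mm thick, from x = -118 to +32 mm; steel ferrule 42 x 18 mm to +72; stiff bristles 40 mm wide to +122. Wide-open fingers would hit the rim.
- brush_rest_top (a point): Middle of the fixed plywood brush rest, level with the top of its two bars, 40 mm above the table; x is lengthwise (as the brush is to lie, bristles to either end), z up. Base board 180 x 90 x 10 mm; cross bars 10 mm thick at x = -55 and +55 mm, each 66 mm wide between upturned ends 14 mm high. Fingers fit between the bars. The brush's centre comes to lie 9 mm above this point.
- wide_lid_center (a point): Centre of the larger lid, on its axis, 25 mm above its underside (it is 50 mm high), z up. Round steel lid, about 0.18 kg, right way up on the table: plug 98 mm in diameter, 9 mm deep, under a flange 114 mm in diameter, 4 mm thick; black bar handle on top. The plug enters the wide mouth with 3 mm to spare all round and the flange lies on the rim: seated, this point is 16 mm above the rim.
- wide_lid_handle (a point): Middle of the wide lid's bar handle, on the lid's axis, 43 mm above its underside (18 mm above the lid's centre). Bar 60 mm long along x, 16 mm wide along y, 14 mm thick, on two feet at its ends, with 23 mm free between bar and flange.
- small_kettle_rim (a point): Centre of the mouth of the small open steel kettle, 84 mm outside diameter, 70 mm high. A bystander.
- small_lid_center (a point): Centre of the small kettle's lid, 25 mm above its underside: like the wide lid but with an 88 mm flange, 50 mm high. A bystander.
- jar: Origin under an amber glass jar, 56 mm in diameter, 60 mm high. A bystander.
- moulding: Origin under a piece of plaster moulding, 60 x 130 mm, 29 mm high, lying flat. A bystander.
- scraper: Origin under a flat scraper with handle, about 170 mm long, lying flat. A bystander.
Not all that is in view belongs to the job. Leave any red look-alike of the part that bears wide_lid_center alone. What is shaped like the part that bears brush_rest_top but blue is not meant.

How it is judged:
On the way, in this order (a step that is already met when the one before it is completed fails the run):
1. the brush lies along the brush rest, let go (x of brush_center in the frame of brush_rest_top between -0.05 and 0.05 m and y of brush_center in the frame of brush_rest_top between -0.035 and 0.035 m and z of brush_center in the frame of brush_rest_top between 0.004 and 0.014 m and angle between brush_center's own z axis and vertical below 0.1 rad and angle between the x axis of brush_center and the x axis of brush_rest_top, either way round below 0.4 rad and contact force between the fingers and brush below 0.1 N), for 0.2 s.
2. the wide lid, still held by its handle, has been lowered into the wide kettle's mouth (within 6 mm of seated) (horizontal distance between wide_lid_center and wide_kettle_rim below 0.007 m and z of wide_lid_center in the frame of wide_kettle_rim below 0.022 m and angle between wide_lid_center's own z axis and vertical below 0.12 rad and contact force between the fingers and wide_lid above 0.5 N), for 0.1 s.
At the end, for the whole second after the job is handed in: Wide lid seated in the wide kettle (centred within 6 mm, within 3 mm of fully down, level to 0.04 rad), released, at rest; brush flat on both bars of the rest (within 50 mm lengthwise, 35 mm sideways, 0.4 rad); kettle upright, it and every bystander within 40 mm of its start (horizontal distance between wide_lid_center and wide_kettle_rim below 0.006 m and z of wide_lid_center in the frame of wide_kettle_rim between 0.013 and 0.019 m and angle between wide_lid_center's own z axis and vertical below 0.04 rad and x of brush_center in the frame of brush_rest_top between -0.05 and 0.05 m and y of brush_center in the frame of brush_rest_top between -0.035 and 0.035 m and z of brush_center in the frame of brush_rest_top between 0.004 and 0.014 m and angle between brush_center's own z axis and vertical below 0.1 rad and angle between the x axis of brush_center and the x axis of brush_rest_top, either way round below 0.4 rad and angle between wide_kettle_rim's own z axis and vertical below 0.05 rad and distance of each of wide_kettle_rim, small_kettle_rim, small_lid_center, jar, moulding, scraper from where it was at the start of the episode below 0.04 m and linear speed of each of wide_lid, wide_kettle, brush below 0.02 m/s); the robot touches nothing.
It fails at once if the wide kettle is pushed more than 40 mm or tipped (distance of wide_kettle_rim from where it was at the start of the episode above 0.04 m or angle between wide_kettle_rim's own z axis and vertical above 0.35 rad).
It fails at once if the small kettle, its lid or another bystander is disturbed (moved more than 40 mm) (distance of any of small_kettle_rim, small_lid_center, jar, moulding, scraper from where it was at the start of the episode above 0.04 m).
It also fails if it takes over 64 s, if anything falls off the work surface, if the arm or the gripper's body presses on something with over 40 N, if the wrist force passes 120 N, or if a joint passes its speed limit or range.

## Working session

There is one attempt and no reset: what is moved stays moved. The work goes in short steps, Python scripts to look and compute and a tool call to move; the robot and the scene stay as the last step left them, time stands still between calls to the robot, and variables do not carry over. Pictures are saved under pics/ and viewed, and the job is handed in when it is done.

Besides the shell and the picture viewer there is one more tool, called after "Call:" as a command line: name --pt "numbers of a row" for each row, then --argument value for the rest. arm_command: Moves the arm, as the interface text tells. Its arguments: {"type":"object","properties":{"deltas":{"type":"array","items":{"type":"array","items":{"type":"number"}}},"newtons":{"type":"number"}},"required":["deltas"]}

```bash
ls; mkdir -p pics; python3 - <<'E'
from workcell import telemetry, cams, job, bot
import cv2
s=telemetry.observe();print(s['clock'],s['position'],s['tool_rot'],s['grip_width'],bot.tips_ahead)
for n in ['scene','top','wrist']:
    cv2.imwrite(f'pics/{n}0.png',cams.grab_frame(n))
    c=cams.get_calibration(n);print(n,c)
E
```

```text
pics
0.0 [0.17253099 0.6003751  0.24774201] [-3.14046124e+00  7.80498109e-05  2.86181634e+00] 0.08523488787401025 0.017
scene {'fx': 396.2771574759513, 'fy': 396.2771574759513, 'cx': 276.3368039561717, 'cy': 211.5222476169095, 'R': array([[ 0.40154201,  0.91583862, -0.00190573],
       [ 0.66198615, -0.29167915, -0.69043292],
       [-0.63288099,  0.27597626, -0.72339391]]), 't': array([-0.19109897, -0.26856304,  1.56353356])}
top {'fx': 525.5887597596302, 'fy': 525.5887597596302, 'cx': 284.7806218371402, 'cy': 216.88254144173226, 'R': array([[-3.06036618e-03, -9.99899046e-01,  1.38755934e-02],
       [-9.87385155e-01,  8.24855525e-04, -1.58334696e-01],
       [ 1.58307267e-01, -1.41851171e-02, -9.87287998e-01]]), 't': array([-0.03493545,  0.48232077,  1.4261323 ])}
wrist {'fx': 346.964955779495, 'fy': 346.964955779495, 'cx': 289.25534074138386, 'cy': 212.46373601727944, 'R': array([[ 2.75898309e-01,  9.61186602e-01, -6.62253324e-04],
       [ 9.24789670e-01, -2.65263027e-01,  2.72762887e-01],
       [ 2.62000361e-01, -7.58672642e-02, -9.62081062e-01]]), 't': array([-0.62558105, -0.03597261,  0.37838633])}
```

View pics/scene0.png

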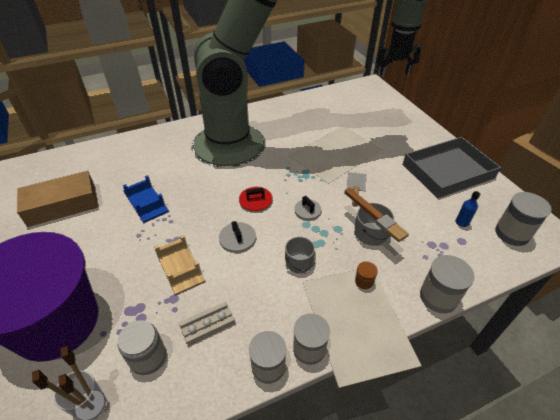

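View pics/top0.png

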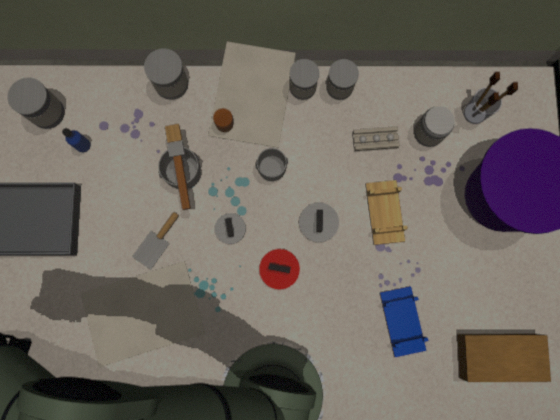

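View pics/wrist0.png

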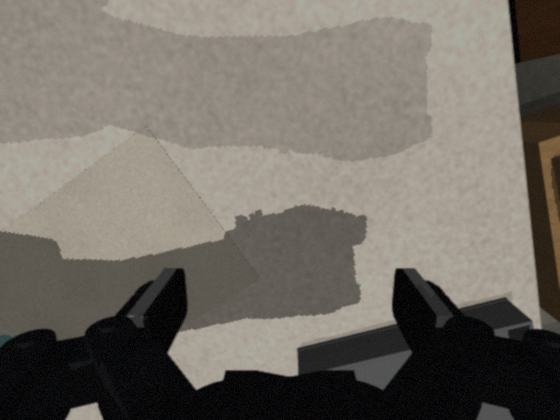

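Top view: the wide kettle is at (180,168) with the brush across it. The lid candidates are grey large (319,222), grey small (230,228) and red (280,268). The rest candidates are wooden (385,212) and blue (403,320). The large grey lid and the wooden rest fit the description. I'll confirm both in enlarged crops.

```bash
python3 - <<'E'
import cv2,numpy as np
t=cv2.imread('pics/top0.png');s=cv2.imread('pics/scene0.png')
def crop(i,x0,y0,w,h,k,n):
    c=cv2.resize(i[y0:y0+h,x0:x0+w],None,fx=k,fy=k,interpolation=cv2.INTER_CUBIC)
    c=cv2.convertScaleAbs(c,alpha=1.4)
    for u in range(x0-x0%10+10,x0+w,10):
        cv2.line(c,((u-x0)*k,0),((u-x0)*k,6 if u%50 else 16),(0,0,255),1)
        if u%20==0: cv2.putText(c,str(u),((u-x0)*k-10,26),0,.35,(0,0,255),1)
    for v in range(y0-y0%10+10,y0+h,10):
        cv2.line(c,(0,(v-y0)*k),(6,(v-y0)*k),(0,0,255),1)
        if v%20==0: cv2.putText(c,str(v),(8,(v-y0)*k+4),0,.35,(0,0,255),1)
    return c
cv2.imwrite('pics/t_k.png',crop(t,130,115,110,100,7,''))
cv2.imwrite('pics/t_r.png',crop(t,290,170,125,85,6,''))
cv2.imwrite('pics/s_k.png',crop(s,330,175,90,85,7,''))
cv2.imwrite('pics/s_r.png',crop(s,145,205,130,95,6,''))
E
```

```text
(no output)
```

View pics/t_k.png

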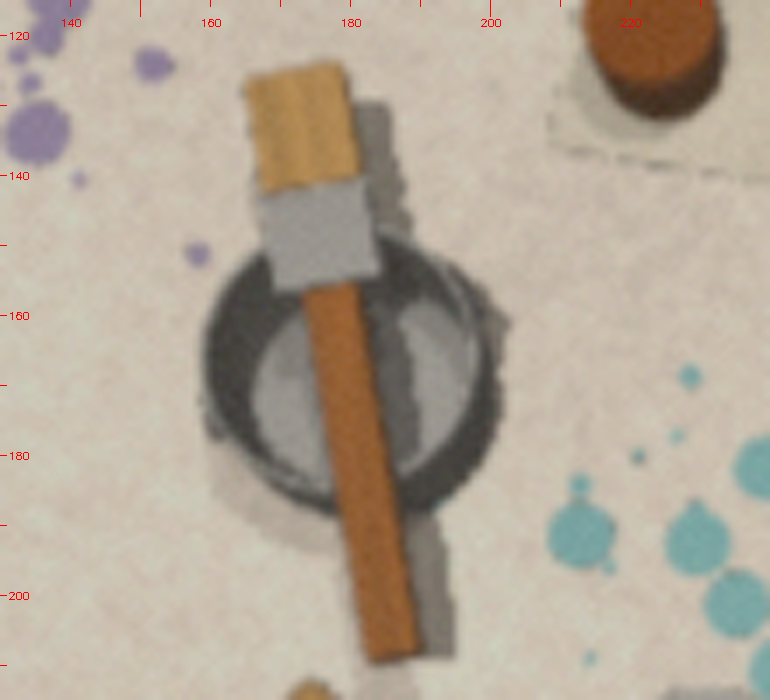

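View pics/t_r.png

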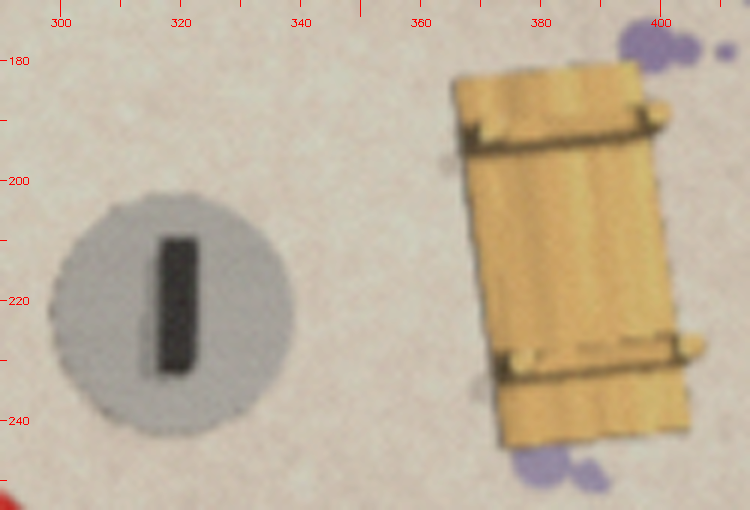

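View pics/s_k.png

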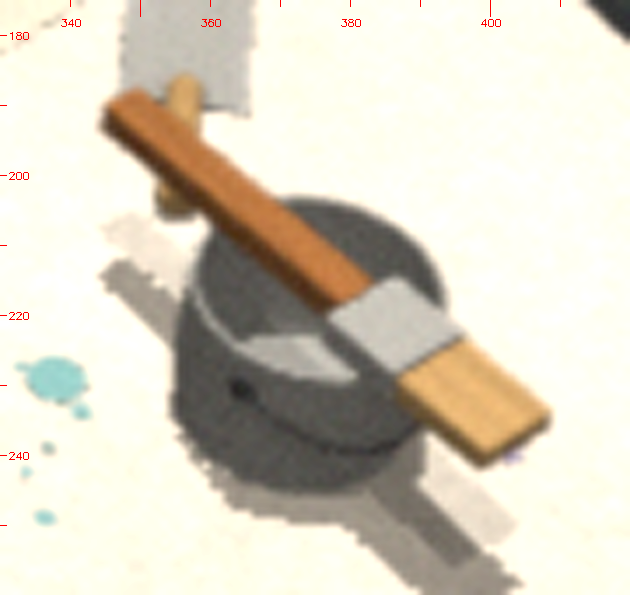

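View pics/s_r.png

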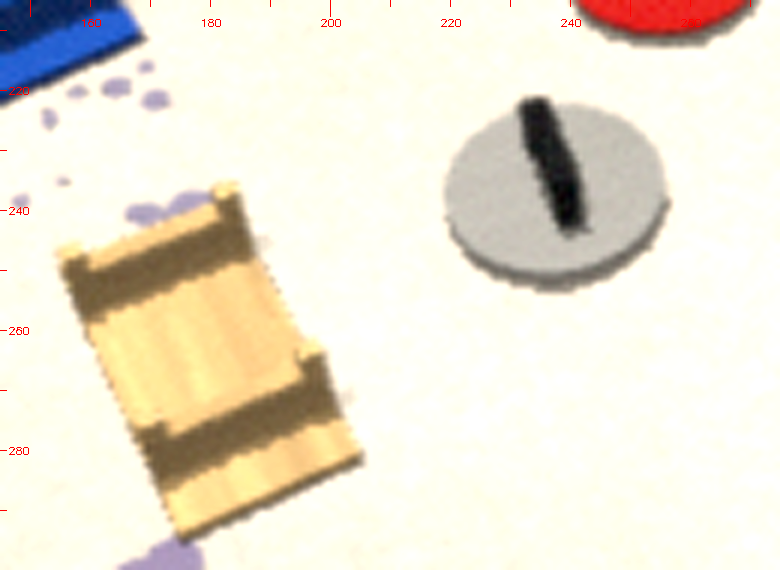

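```bash
cat > h.py <<'E'
import numpy as np,cv2
from workcell import telemetry, cams, job, bot
def P(c): return np.array([[c['fx'],0,c['cx']],[0,c['fy'],c['cy']],[0,0,1]])@np.c_[c['R'],c['t']]
def tri(views):
    """views [(calib,(u,v))...]"""
    A=[]
    for c,(u,v) in views:
        p=P(c);A+= [u*p[2]-p[0],v*p[2]-p[1]]
    X=np.linalg.svd(np.array(A))[2][-1];X=X[:3]/X[3]
    e=[np.round(proj(c,X)-np.array(uv),1) for c,uv in views]
    return X,e
def proj(c,X):
    X=np.atleast_2d(X);q=(P(c)@np.c_[X,np.ones(len(X))].T);return (q[:2]/q[2]).T.squeeze()
def onz(c,uv,z):
    d=c['R'].T@np.array([(uv[0]-c['cx'])/c['fx'],(uv[1]-c['cy'])/c['fy'],1]);o=-c['R'].T@c['t']
    return o+d*(z-o[2])/d[2]
def circ(x,y,z,r,n=60):
    a=np.linspace(0,2*np.pi,n);return np.c_[x+r*np.cos(a),y+r*np.sin(a),z+0*a]
def crop(i,x0,y0,w,h,k,a=1.3):
    c=cv2.resize(i[y0:y0+h,x0:x0+w],None,fx=k,fy=k,interpolation=cv2.INTER_CUBIC)
    c=cv2.convertScaleAbs(c,alpha=a)
    for u in range(x0-x0%10+10,x0+w,10):
        cv2.line(c,((u-x0)*k,0),((u-x0)*k,6),(0,0,255),1)
        if u%20==0: cv2.putText(c,str(u),((u-x0)*k-10,20),0,.35,(0,0,255),1)
    for v in range(y0-y0%10+10,y0+h,10):
        cv2.line(c,(0,(v-y0)*k),(6,(v-y0)*k),(0,0,255),1)
        if v%20==0: cv2.putText(c,str(v),(8,(v-y0)*k+4),0,.35,(0,0,255),1)
    return c
E
cat > m1.py <<'E'
from h import *
T=cams.get_calibration('top');S=cams.get_calibration('scene')
pts={'bk_end':((186,208.5),(347.3,189.6)),'junc':((177.2,155.5),(380,217)),'front':((172.3,125),(403.7,237)),
'lid_h':((319.7,220),(236.8,231.5)),'h1':((319.8,209.8),(234,221.5)),'h2':((319.3,232),(240,242.5)),
'flange':((318.6,222.5),(237,238)),
'rest_a':((365.5,183.5),(205.5,281)),'rest_b':((396,180.5),(176,294)),
'post1':((371,191.5),(199,263)),'post2':((400,189),(170,276)),'post3':((376,230),(183,236)),'post4':((405.5,227.5),(157,247))}
for k,(a,b) in pts.items():
    X,e=tri([(T,a),(S,b)]);print(k,np.round(X,4),e[0],e[1])
E
python3 m1.py
```

```text
bk_end [0.4978 0.2317 0.0898] [-0.5 -0.2] [-0.8  0.1]
junc [0.6428 0.2575 0.0952] [-0.1 -0.1] [-0.2  0. ]
front [0.7311 0.2752 0.0916] [-0.5 -0.3] [-0.9  0.2]
lid_h [ 0.4744 -0.1325  0.0339] [-0.4 -0.1] [-0.7  0. ]
h1 [ 0.491  -0.1328  0.0968] [1.4 0.4] [ 2.3 -0.2]
h2 [ 0.4528 -0.1314 -0.0444] [-2.4 -0.8] [-4.   0.2]
flange [ 0.4721 -0.1325  0.0008] [-0.2 -0.1] [-0.3  0. ]
rest_a [ 0.5859 -0.2688  0.0027] [-0.5 -0.1] [-0.9  0. ]
rest_b [ 0.5946 -0.3564  0.0043] [-0.8 -0.2] [-1.4  0. ]
post1 [ 0.5529 -0.2741  0.0493] [-1.  -0.2] [-1.8  0.1]
post2 [ 0.5606 -0.3571  0.0454] [-0.8 -0.2] [-1.5  0. ]
post3 [ 0.4433 -0.2864  0.0527] [-0.2 -0. ] [-0.3  0. ]
post4 [ 0.4507 -0.3674  0.0505] [-0.7 -0.1] [-1.2  0. ]
```

```bash
cat > m2.py <<'E'
from h import *
T=cams.get_calibration('top');S=cams.get_calibration('scene')
for k,a,b in [('h1',(319.8,209.8),(240,242.5)),('h2',(319.3,232),(234,221.5))]:
    X,e=tri([(T,a),(S,b)]);print(k,np.round(X,4),e[0],e[1])
b,f,j=[tri([(T,a),(S,c)])[0] for a,c in [((186,208.5),(347.3,189.6)),((172.3,125),(403.7,237)),((177.2,155.5),(380,217))]]
d=(f-b);yaw=np.arctan2(d[1],d[0]);print('brush len',np.linalg.norm(d),'yaw',yaw,'ctr',b+d/np.linalg.norm(d)*.118, 'via junc',j-d/np.linalg.norm(d)*.032)
t=cv2.imread('pics/top0.png');s=cv2.imread('pics/scene0.png')
import sys
kx,ky=0.612,0.247
for n,(im,C,w) in {'t':(t,T,(130,115,110,100)),'s':(s,S,(330,175,90,85))}.items():
    c=crop(im,*w,6,1.4)
    for z,r,col in [(.08,.055,(0,255,0)),(.08,.052,(255,255,0)),(0,.055,(0,0,255))]:
        q=(proj(C,circ(kx,ky,z,r))-np.array(w[:2])+.5)*6
        cv2.polylines(c,[q.astype(int)],False,col,1)
    cv2.imwrite(f'pics/ov_{n}.png',c)
a,b=[cv2.imread(f'pics/ov_{n}.png') for n in 'ts']
H=max(a.shape[0],b.shape[0]);o=np.zeros((H,a.shape[1]+b.shape[1],3),np.uint8);o[:a.shape[0],:a.shape[1]]=a;o[:b.shape[0],a.shape[1]:]=b
cv2.imwrite('pics/ov.png',cv2.resize(o,None,fx=.66,fy=.66))
E
python3 m2.py
```

```text
h1 [ 0.5061 -0.1346  0.0179] [-0.3 -0.1] [-0.6  0. ]
h2 [ 0.4397 -0.1296  0.0426] [-0.6 -0.2] [-1.   0.1]
brush len 0.23733795213272169 yaw 0.18433021656602872 ctr [0.61377345 0.25332718 0.09071677] via junc [0.61130392 0.25161031 0.09494407]
```

View pics/ov.png

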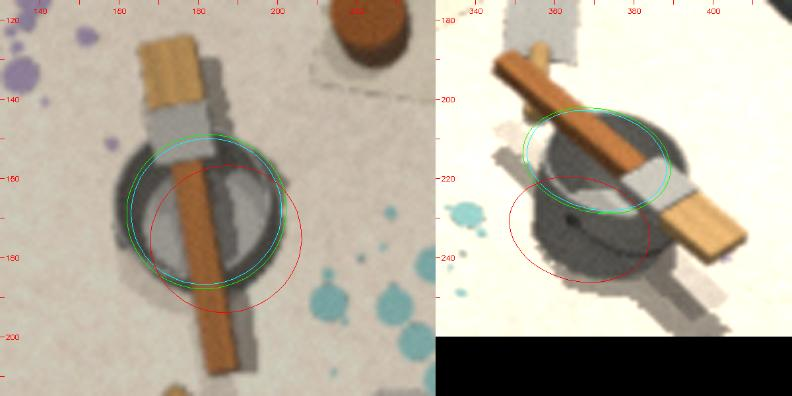

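```bash
sed -i 's/kx,ky=.*/kx,ky=map(float,sys.argv[1:3])/' m2.py; python3 m2.py .613 .2565 >/dev/null
```

```text
(no output)
```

View pics/ov.png

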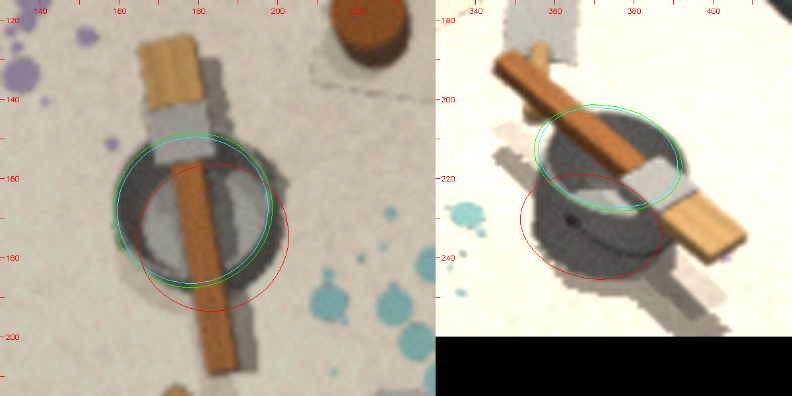

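```bash
cat > go.py <<'E'
import sys
from h import *
from scipy.spatial.transform import Rotation as Ro
# usage: go.py x y z yaw  -> normalised delta for a call, split in n calls if needed
x,y,z,yaw=map(float,sys.argv[1:5])
s=telemetry.observe();R0=Ro.from_euler('xyz',s['tool_rot']);p=np.array(s['position'])
R1=Ro.from_euler('xyz',[np.pi,0,yaw])
d=R0.inv().apply(np.array([x,y,z])-p)/.15
r=(R0.inv()*R1).as_rotvec();
r/=np.pi/4
print('clock',s['clock'],'pos',np.round(p,4),'rpy',np.round(s['tool_rot'],4),'q',np.round(s['qpos'],2),'F',np.round(s['force'],1),'w',round(s['grip_width'],4))
print('delta',np.round(d,3),np.round(r,3),'rows>=',np.ceil(max(np.linalg.norm(d)*.15/.0625,np.linalg.norm(r)*45/10.7)))
E
python3 go.py .612 .252 .25 .184; python3 - <<'E'
import sys;sys.argv=['',0,0,0,0]
from h import *
from scipy.spatial.transform import Rotation as Ro
c=cams.get_calibration('wrist');s=telemetry.observe();R0=Ro.from_euler('xyz',s['tool_rot'])
print('cam in tool',R0.inv().apply(-c['R'].T@c['t']-s['position']),'axis',R0.inv().apply(c['R'][2]))
E
```

```text
clock 0.15 pos [0.1726 0.6004 0.2479] rpy [-3.1407e+00  1.0000e-04  2.8618e+00] q [-1.36  0.52 -0.04  1.6   0.02  1.02 -0.11] F [-0.2 -0.4 -0.2] w 0.0855
delta [-3.457 -1.424 -0.013] [-0.000e+00  2.000e-03  3.409e+00] rows>= 15.0
cam in tool [ 0.0688107   0.00093955 -0.12559178] axis [-2.72678342e-01  3.07302467e-04  9.62105206e-01]
```

Call:
arm_command --pt "0.1 -1 -0.4 0 0 0 1" --pt "0.1 -1 -0.4 0 0 0 1" --pt "0.1 -1 -0.4 0 0 0 1" --pt "0.1 -1 -0.4 0 0 0 1" --pt "0.1 -1 -0.4 0 0 0 1" --newtons 40

```text
clock: 0.78
position: [0.3001, 0.5015, 0.2482]
tool_rot: [-3.141, 0.0, 2.075]
force: [-0.7, -0.1, -0.5]
grip_width: 0.0469
```

```bash
python3 go.py .612 .252 .25 .184
```

```text
clock 0.775 pos [0.3001 0.5015 0.2482] rpy [-3.1414e+00  3.0000e-04  2.0755e+00] q [-1.26  0.46  0.18  1.72 -0.09  0.97 -0.54] F [-0.7 -0.1 -0.5] w 0.0469
delta [-2.461  1.016 -0.012] [0.000e+00 1.000e-03 2.408e+00] rows>= 11.0
```

Call:
arm_command --pt "0.1 -1 0.4 0 0 0 1" --pt "0.1 -1 0.4 0 0 0 1" --pt "0.1 -1 0.4 0 0 0 1" --pt "0.1 -1 0.4 0 0 0 1" --pt "0.1 -1 0.4 0 0 0 1"

```text
clock: 1.4
position: [0.4249, 0.3998, 0.248]
tool_rot: [-3.141, 0.001, 1.294]
force: [0.2, 0.3, -0.3]
grip_width: 0.047
```

```bash
python3 go.py .612 .252 .25 .184
```

```text
clock 1.4 pos [0.4249 0.3998 0.248 ] rpy [-3.1413e+00  6.0000e-04  1.2938e+00] q [-1.13  0.48  0.39  1.73 -0.22  0.97 -0.93] F [ 0.2  0.3 -0.3] w 0.047
delta [-0.607  1.469 -0.013] [0.000e+00 1.000e-03 1.413e+00] rows>= 6.0
```

Call:
arm_command --pt "0.1 -0.35 1 0 0 0 1" --pt "0.1 -0.35 1 0 0 0 1" --pt "0.1 -0.35 1 0 0 0 1" --pt "0.1 -0.35 1 0 0 0 1" --pt "0.1 -0.35 1 0 0 0 1"

```text
clock: 2.02
position: [0.5545, 0.3083, 0.2478]
tool_rot: [3.142, 0.001, 0.51]
force: [0.0, -0.2, -0.8]
grip_width: 0.0469
```

```bash
python3 go.py .612 .252 .25 .184; python3 - <<'E'
from h import *
import json
s=telemetry.observe();c=cams.get_calibration('wrist');i=cams.grab_frame('wrist');cv2.imwrite('pics/w1.png',i);np.savez('w1.npz',**c)
E
```

```text
clock 2.025 pos [0.5545 0.3083 0.2478] rpy [3.1416e+00 9.0000e-04 5.1030e-01] q [-0.98  0.61  0.6   1.6  -0.38  1.06 -1.34] F [ 0.  -0.2 -0.8] w 0.0469
delta [ 0.151  0.515 -0.015] [0.    0.001 0.415] rows>= 2.0
```

View pics/w1.png

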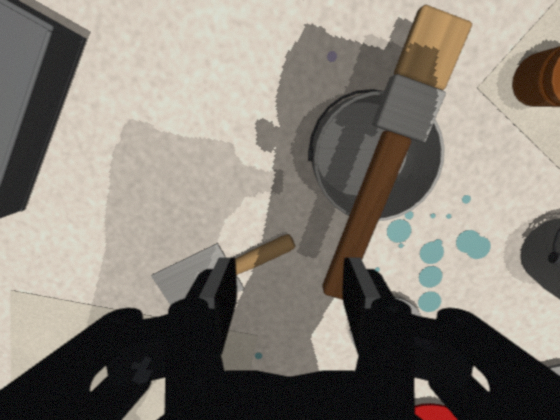

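The wrist view shows the brush running from its bristles at (440,20) to the handle end at (338,295), with the kettle mouth centred near (376,155). I'll move above the brush and take a second view.

Call:
arm_command --pt "0.1 0.15 0.5 0 0 0 0.415" --pt "0.1 0.15 0.5 0 0 0 0.415" --pt "0.1 0.15 0.5 0 0 0 0.415"

```text
clock: 2.45
position: [0.6111, 0.2525, 0.248]
tool_rot: [3.141, 0.0, 0.184]
force: [-0.5, -0.1, -1.3]
grip_width: 0.0467
```

```bash
python3 go.py .612 .252 .25 .184; python3 - <<'E'
from h import *
s=telemetry.observe();c=cams.get_calibration('wrist');i=cams.grab_frame('wrist');cv2.imwrite('pics/w2.png',i);np.savez('w2.npz',**c)
j=cv2.imread('pics/w1.png');cv2.imwrite('pics/w1c.png',crop(j,290,0,200,190,4))
cv2.imwrite('pics/w2c.png',crop(i,190,0,200,150,4))
cv2.imwrite('pics/w2.png',i)
E
```

```text
clock 2.45 pos [0.6111 0.2525 0.248 ] rpy [3.1411e+00 4.0000e-04 1.8400e-01] q [-0.89  0.68  0.68  1.52 -0.45  1.11 -1.5 ] F [-0.5 -0.1 -1.3] w 0.0467
delta [ 0.005  0.004 -0.013] [0.001 0.    0.   ] rows>= 1.0
```

View pics/w2.png

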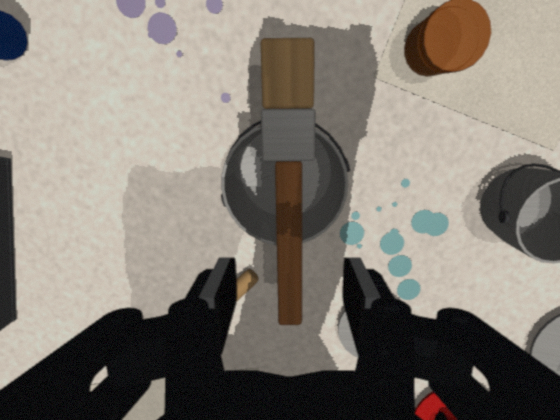

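View pics/w1c.png

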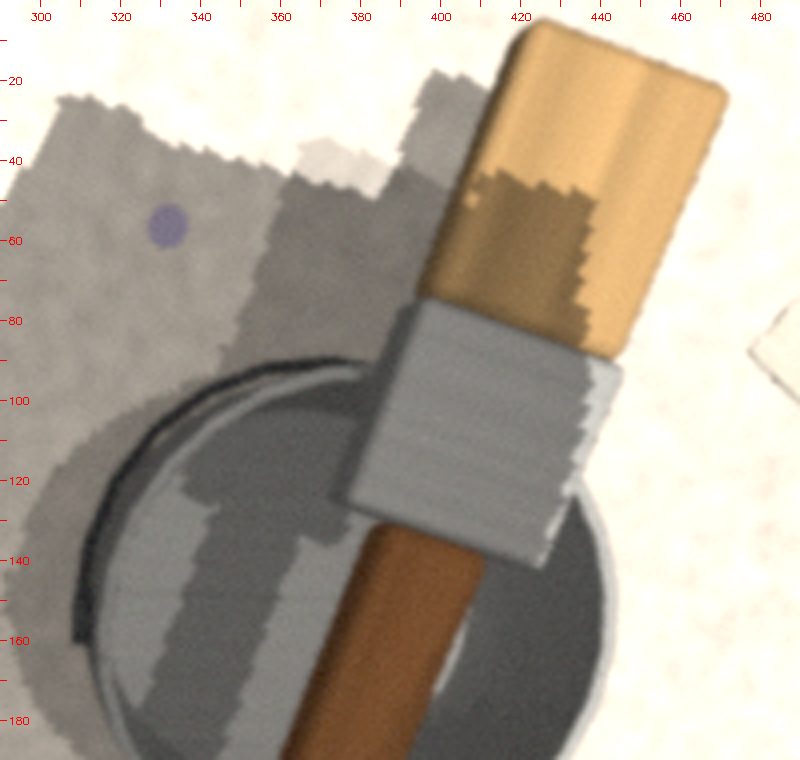

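View pics/w2c.png

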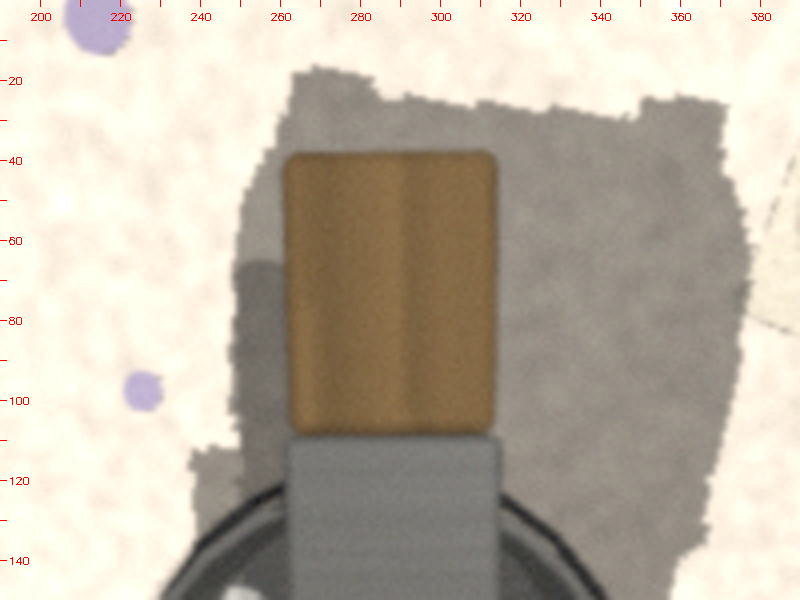

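```bash
python3 - <<'E'
from h import *
cv2.imwrite('pics/w2d.png',crop(cv2.imread('pics/w2.png'),205,90,160,165,4.0.__int__(),1.6))
E
```

```text
(no output)
```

View pics/w2d.png

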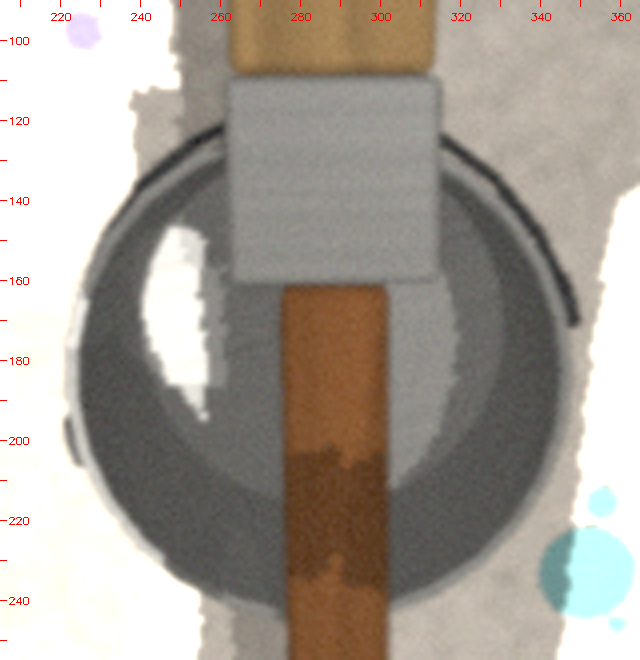

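```bash
python3 - <<'E'
from h import *
A=dict(np.load('w1.npz'));B=dict(np.load('w2.npz'))
Q=[]
for a,b in [((395,74.5),(262.5,109)),((445.5,91.5),(315,109)),((377,126),(263.5,160.5)),((425.5,141.5),(313.5,160.5))]:
    X,e=tri([(A,a),(B,b)]);Q.append(X);print(np.round(X,4),e)
Q=np.array(Q);d=Q[:2].mean(0)-Q[2:].mean(0);print('len',np.linalg.norm(d),'yaw',np.arctan2(d[1],d[0]))
u=d/np.linalg.norm(d);print('brush ctr top',Q.mean(0)-u*.052)
# kettle: outer rim points w2
pts=[(223,175),(226,200),(240,224),(260,238),(345,188),(332,219),(315,234),(245,143),(330,147)]
W=np.array([onz(B,p,.08)[:2] for p in pts])
from scipy.optimize import least_squares
r=least_squares(lambda k:np.hypot(*(W-k[:2]).T)-k[2],[.61,.25,.055]);print('rim',r.x,np.round(r.fun*1e3,1))
E
```

```text
[0.6796 0.2871 0.0918] [array([0., 0.]), array([-0., -0.])]
[0.6872 0.2474 0.0953] [array([0.1, 0.5]), array([-0.2, -0.4])]
[0.6408 0.2794 0.0967] [array([-0. , -0.2]), array([0.1, 0.2])]
[0.6488 0.2409 0.1003] [array([0. , 0.3]), array([-0.1, -0.2])]
len 0.0395346522087451 yaw 0.18134488467346035
brush ctr top [0.61337371 0.25439562 0.10251847]
rim [0.61910348 0.25922738 0.05144559] [ 1.7  0.3 -0.1 -0.2  1.2 -0.4 -0.7 -1.9  0.2]
```

Brush centre is at (0.613, 0.254), its top at 0.098 ±0.004 m, yaw 0.18, as expected. The TCP is above it, so I'll lower onto it.

Call:
arm_command --pt "0.1 0.015 -0.01 0.35 0 0 0" --pt "0.1 0.015 -0.01 0.7 0 0 0" --pt "0.1 0.015 -0.01 0.85 0 0 0" --pt "0.1 0.015 -0.01 0.95 0 0 0" --pt "0.1 0.015 -0.01 1 0 0 0"

```text
clock: 3.12
position: [0.6126, 0.2556, 0.0981]
tool_rot: [-3.141, 0.0, 0.183]
force: [0.3, 0.5, -0.6]
grip_width: 0.047
```

```bash
python3 go.py .613 .2545 .089 .182
```

```text
clock 3.125 pos [0.6126 0.2556 0.0981] rpy [-3.141e+00  1.000e-04  1.830e-01] q [-0.83  0.84  0.57  1.62 -0.57  0.85 -1.42] F [ 0.3  0.5 -0.6] w 0.047
delta [0.001 0.008 0.061] [-0.001  0.     0.001] rows>= 1.0
```

Call:
arm_command --pt "0.1 0 0.005 0.06 0 0 0" --pt "-1 0 0.005 0.06 0 0 0" --pt "-1 0 0.005 0.06 0 0 0" --pt "-1 0 0.005 0.06 0 0 0" --pt "-1 0 0.005 0.06 0 0 0" --newtons 40

```text
clock: 3.75
position: [0.6133, 0.254, 0.0897]
tool_rot: [-3.141, -0.001, 0.18]
force: [-1.1, 0.2, 4.1]
grip_width: 0.0211
```

Call:
arm_command --pt "-1 0 0 -0.2 0 0 0" --pt "-1 0 0 -0.5 0 0 0" --pt "-1 0 0 -0.8 0 0 0" --pt "-1 0 0 -0.9 0 0 0" --pt "-1 0 0 -0.9 0 0 0"

```text
clock: 4.38
position: [0.6132, 0.2541, 0.2246]
tool_rot: [-3.141, -0.001, 0.18]
force: [-0.1, -0.7, -1.6]
grip_width: 0.0212
```

```bash
python3 go.py .502 -.321 .22 .103;  python3 - <<'E'
from h import *
i=cams.grab_frame('wrist');cv2.imwrite('pics/w3.png',i)
i=cams.grab_frame('scene');cv2.imwrite('pics/s3.png',crop(i,300,140,140,110,5))
E
```

```text
clock 4.375 pos [0.6132 0.2541 0.2246] rpy [-3.141e+00 -8.000e-04  1.798e-01] q [-0.88  0.7   0.66  1.54 -0.47  1.06 -1.49] F [-0.1 -0.7 -1.6] w 0.0212
delta [-1.415  3.64   0.028] [-0.001 -0.001  0.098] rows>= 10.0
```

View pics/w3.png

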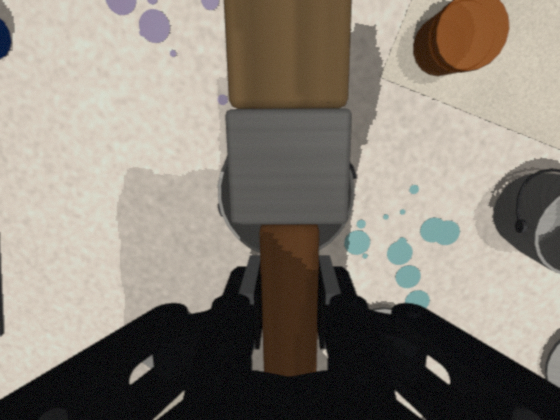

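View pics/s3.png

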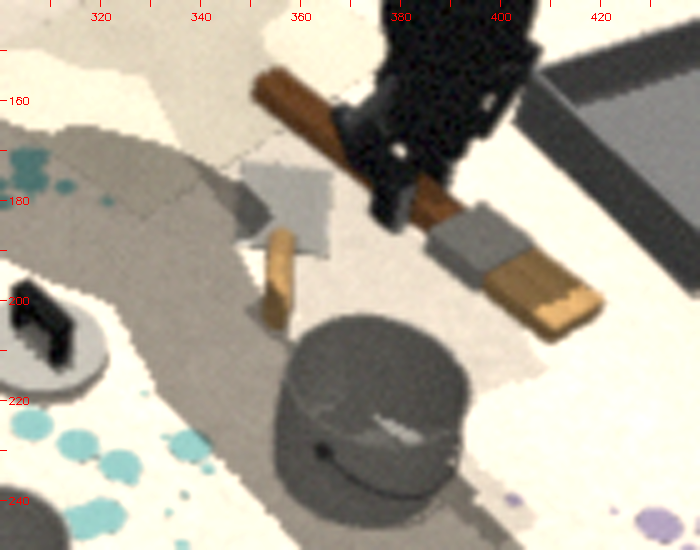

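The brush is held level and the kettle's mouth is free. Carrying it to the rest.

Call:
arm_command --pt "-1 -0.35 0.95 0 0 0 0.025" --pt "-1 -0.35 0.95 0 0 0 0.025" --pt "-1 -0.35 0.95 0 0 0 0.025" --pt "-1 -0.35 0.95 0 0 0 0.025"

```text
clock: 4.97
position: [0.5863, 0.102, 0.2234]
tool_rot: [3.141, 0.002, 0.157]
force: [0.1, -0.1, -1.4]
grip_width: 0.0213
```

Call:
arm_command --pt "-1 -0.35 0.95 0 0 0 0.025" --pt "-1 -0.35 0.95 0 0 0 0.025" --pt "-1 -0.35 0.95 0 0 0 0.025" --pt "-1 -0.35 0.95 0 0 0 0.025"

```text
clock: 5.48
position: [0.5574, -0.046, 0.2236]
tool_rot: [3.141, 0.001, 0.138]
force: [0.1, 0.6, -1.3]
grip_width: 0.0215
```

Call:
arm_command --pt "-1 -0.35 0.95 0 0 0 0.025" --pt "-1 -0.35 0.95 0 0 0 0.025" --pt "-1 -0.35 0.95 0 0 0 0.025" --pt "-1 -0.35 0.95 0 0 0 0.025"

```text
clock: 5.98
position: [0.5257, -0.1937, 0.2236]
tool_rot: [3.141, 0.001, 0.119]
force: [0.2, 0.4, -0.6]
grip_width: 0.0214
```

```bash
python3 go.py .502 -.321 .22 .103;  python3 - <<'E'
from h import *
c=cams.get_calibration('wrist');i=cams.grab_frame('wrist');cv2.imwrite('pics/w4.png',i);np.savez('w4.npz',**c)
E
```

```text
clock 5.975 pos [ 0.5257 -0.1937  0.2236] rpy [3.1414e+00 9.0000e-04 1.1930e-01] q [-0.24  0.54  0.69  1.82 -0.42  0.93 -0.8 ] F [ 0.2  0.4 -0.6] w 0.0214
delta [-0.258  0.824  0.025] [0.    0.001 0.021] rows>= 3.0
```

View pics/w4.png

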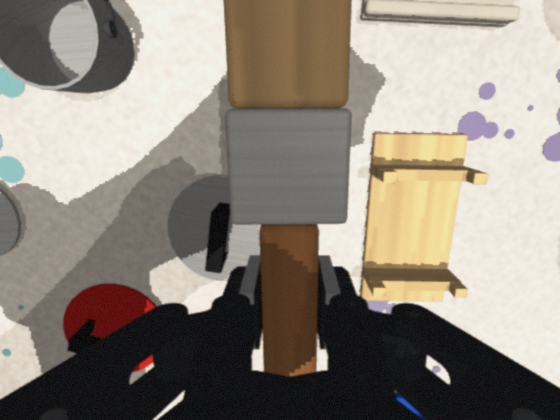

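Call:
arm_command --pt "-1 -0.26 0.82 0 0 0 0.02" --pt "-1 -0.26 0.82 0 0 0 0.02" --pt "-1 -0.26 0.82 0 0 0 0.02" --pt "-1 -0.26 0.82 0 0 0 0.02"

```text
clock: 6.52
position: [0.5028, -0.3183, 0.2236]
tool_rot: [-3.141, 0.001, 0.107]
force: [0.4, 0.1, -1.1]
grip_width: 0.0214
```

```bash
python3 go.py .502 -.321 .052 .103;  python3 - <<'E'
from h import *
c=cams.get_calibration('wrist');i=cams.grab_frame('wrist');np.savez('w5.npz',**c)
B=dict(np.load('w4.npz'));j=cv2.imread('pics/w4.png')
th=.103;cs,sn=np.cos(th),np.sin(th)
for C,im in ((c,i),(B,j)):
  for bx in (-.055,.055):
    for z,h in ((.04,.033),(.054,.04)):
      e=np.array([[.502+cs*bx-sn*y,-.321+sn*bx+cs*y,z] for y in (-h,h)])
      for sg in e:
        cv2.drawMarker(im,tuple(int(v) for v in proj(C,sg)[0] if 0) or tuple(np.round(proj(C,sg)).astype(int).tolist()),(0,0,255) if z<.05 else (255,0,255),0,8,1)
cv2.imwrite('pics/w5.png',i);cv2.imwrite('pics/w4m.png',crop(j,340,110,170,210,3,1))
E
```

```text
clock 6.525 pos [ 0.5028 -0.3183  0.2236] rpy [-3.1405e+00  5.0000e-04  1.0660e-01] q [ 0.01  0.6   0.68  1.73 -0.44  0.97 -0.6 ] F [ 0.4  0.1 -1.1] w 0.0214
delta [-0.006  0.018  1.144] [-0.001  0.001  0.005] rows>= 3.0Traceback (most recent call last):
  File "<stdin>", line 10, in <module>
TypeError: 'numpy.float64' object is not iterable
```

```bash
python3 - <<'E'
from h import *
c=cams.get_calibration('wrist');i=cams.grab_frame('wrist');np.savez('w5.npz',**c)
B=dict(np.load('w4.npz'));j=cv2.imread('pics/w4.png')
th=.103;cs,sn=np.cos(th),np.sin(th)
for C,im in ((c,i),(B,j)):
  for bx in (-.055,.055):
    for z,h in ((.04,.033),(.054,.04)):
      for y in (-h,h):
        p=proj(C,[.502+cs*bx-sn*y,-.321+sn*bx+cs*y,z])
        cv2.drawMarker(im,tuple(np.round(p).astype(int).tolist()),(0,0,255) if z<.05 else (255,0,255),0,8,1)
cv2.imwrite('pics/w5.png',i);cv2.imwrite('pics/w4m.png',crop(j,340,110,170,200,3,1))
E
```

```text
(no output)
```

View pics/w5.png

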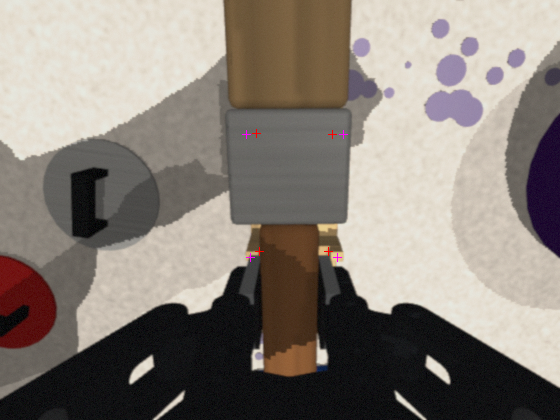

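View pics/w4m.png

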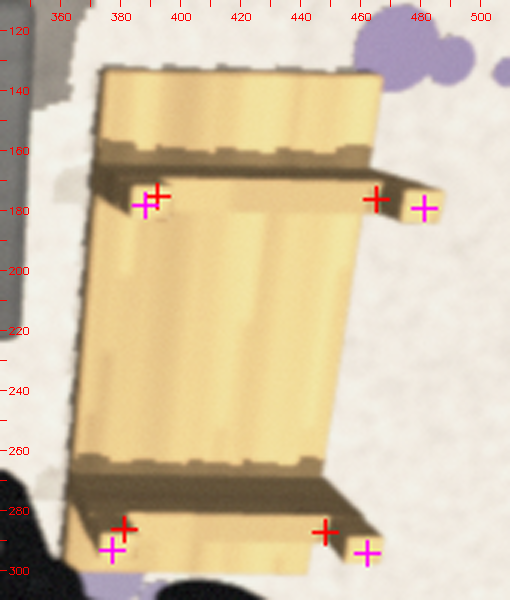

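The rest model agrees with the wrist view (post tops marked within 1–2 px). Lowering the brush.

Call:
arm_command --pt "-1 -0.006 0.018 0.4 0 0 0" --pt "-1 -0.006 0.018 0.75 0 0 0" --pt "-1 -0.006 0.018 0.95 0 0 0" --pt "-1 -0.006 0.018 1 0 0 0" --pt "-1 -0.006 0.018 1 0 0 0"

```text
clock: 7.25
position: [0.5018, -0.3221, 0.0749]
tool_rot: [3.142, -0.0, 0.106]
force: [0.8, 0.3, -0.0]
grip_width: 0.021
```

Call:
arm_command --pt "-1 0 0 0.05 0 0 0" --pt "-1 0 0 0.1 0 0 0" --pt "-1 0 0 0.13 0 0 0" --pt "-1 0 0 0.15 0 0 0" --pt "-1 0 0 0.15 0 0 0"

```text
clock: 7.88
position: [0.5011, -0.3227, 0.0516]
tool_rot: [-3.141, 0.0, 0.105]
force: [-0.4, -0.0, -1.0]
grip_width: 0.0216
```

```bash
python3 go.py .502 -.321 .050 .103;python3 - <<'E'
from h import *
i=cams.grab_frame('scene');cv2.imwrite('pics/s5.png',crop(i,120,190,130,120,5))
E
```

```text
clock 7.875 pos [ 0.5011 -0.3227  0.0516] rpy [-3.1415e+00  3.0000e-04  1.0490e-01] q [ 0.14  0.82  0.5   1.82 -0.61  0.66 -0.46] F [-0.4 -0.  -1. ] w 0.0216
delta [ 0.007 -0.011  0.011] [-0.     0.     0.002] rows>= 1.0
```

View pics/s5.png

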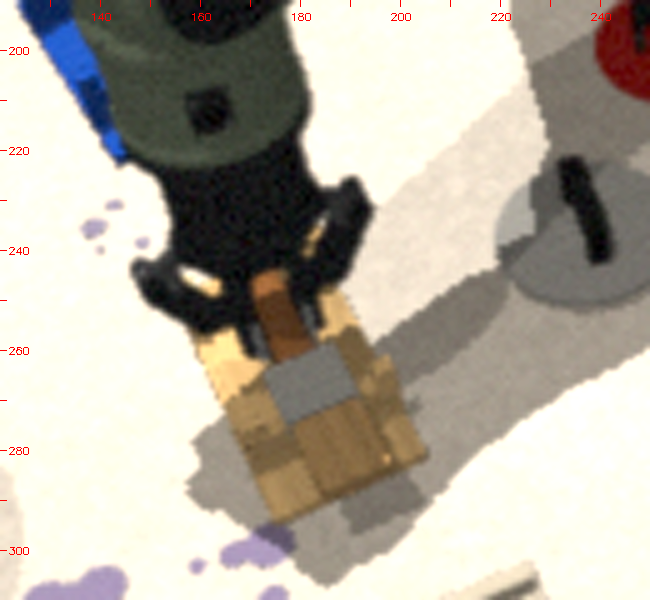

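No contact yet, so I'll go down 2.5 mm more and then open.

Call:
arm_command --pt "-1 0.005 -0.005 0.01 0 0 0" --pt "-1 0.005 -0.005 0.017 0 0 0" --pt "-1 0.005 -0.005 0.017 0 0 0"

```text
clock: 8.3
position: [0.5021, -0.3218, 0.0497]
tool_rot: [-3.141, -0.001, 0.105]
force: [-0.4, 2.5, 8.8]
grip_width: 0.0209
```

Call:
arm_command --pt "0.1 0 0 0 0 0 0" --pt "0.1 0 0 0 0 0 0" --pt "0.1 0 0 0 0 0 0" --pt "0.1 0 0 0 0 0 0" --pt "0.1 0 0 -0.5 0 0 0" --pt "0.1 0 0 -0.8 0 0 0" --pt "0.1 0 0 -0.8 0 0 0"

```text
clock: 9.18
position: [0.5033, -0.323, 0.1731]
tool_rot: [3.138, -0.005, 0.105]
force: [-0.3, -0.0, -1.6]
grip_width: 0.047
```

```bash
python3 go.py .473 -.1325 .2 .05;python3 - <<'E'
from h import *
for n in ('scene','top','wrist'): cv2.imwrite(f'pics/{n}6.png',cams.grab_frame(n))
cv2.imwrite('pics/s6.png',crop(cv2.imread('pics/scene6.png'),130,200,130,110,6))
cv2.imwrite('pics/t6.png',crop(cv2.imread('pics/top6.png'),290,130,125,110,6))
np.savez('w6.npz',**cams.get_calibration('wrist'))
E
```

```text
clock 9.175 pos [ 0.5033 -0.323   0.1731] rpy [ 3.1384 -0.0051  0.1049] q [ 0.05  0.66  0.64  1.77 -0.5   0.87 -0.55] F [-0.3 -0.  -1.6] w 0.047
delta [-0.067 -1.284 -0.183] [ 0.004 -0.007  0.07 ] rows>= 4.0
```

View pics/s6.png

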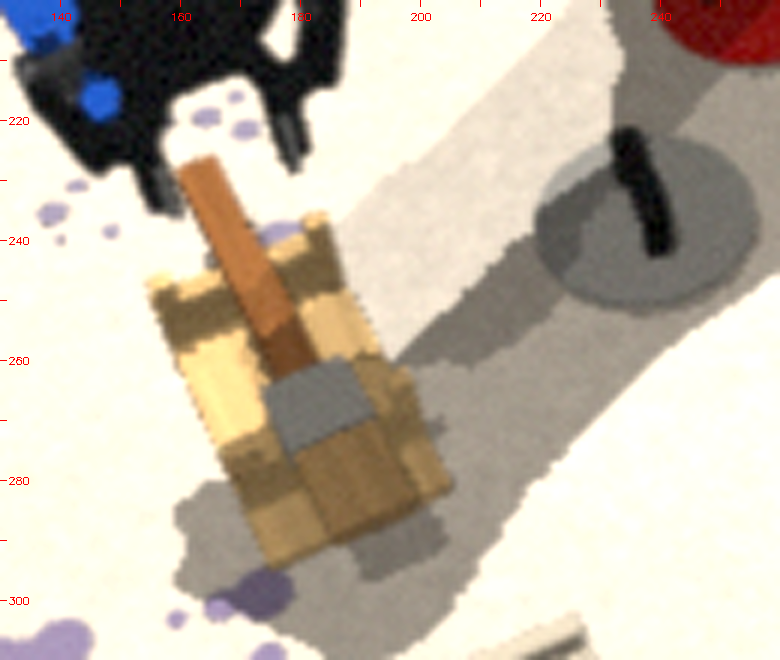

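View pics/wrist6.png

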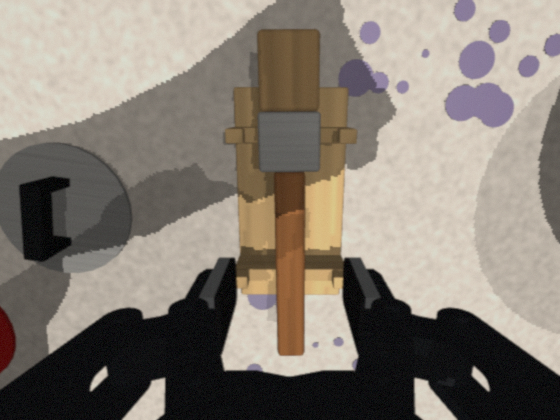

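View pics/top6.png

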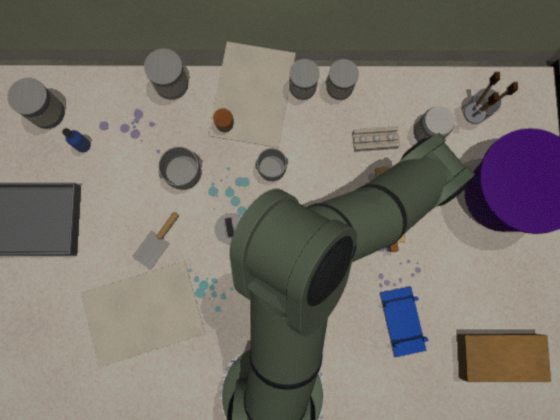

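The brush lies on both bars in the scene and wrist views, bristles over the far bar, and it is released. Next is the large grey lid.

Call:
arm_command --pt "0.1 -0.03 -0.6 -0.18 0 0 0.1" --pt "0.1 -0.03 -1 -0.18 0 0 0.1" --pt "0.1 -0.03 -1 -0.18 0 0 0.1"

```text
clock: 9.7
position: [0.4809, -0.17, 0.1953]
tool_rot: [-3.14, 0.002, 0.029]
force: [0.9, -1.5, 0.2]
grip_width: 0.0468
```

```bash
python3 go.py .473 -.1325 .2 -.05;python3 - <<'E'
from h import *
c=cams.get_calibration('wrist');i=cams.grab_frame('wrist');cv2.imwrite('pics/w7.png',i);np.savez('w7.npz',**c)
E
```

```text
clock 9.7 pos [ 0.4809 -0.17    0.1953] rpy [-3.1403e+00  2.1000e-03  2.8900e-02] q [-0.3   0.52  0.73  1.98 -0.47  0.82 -0.86] F [ 0.9 -1.5  0.2] w 0.0468
delta [-0.046 -0.251 -0.031] [-0.002  0.003  0.1  ] rows>= 1.0
```

View pics/w7.png

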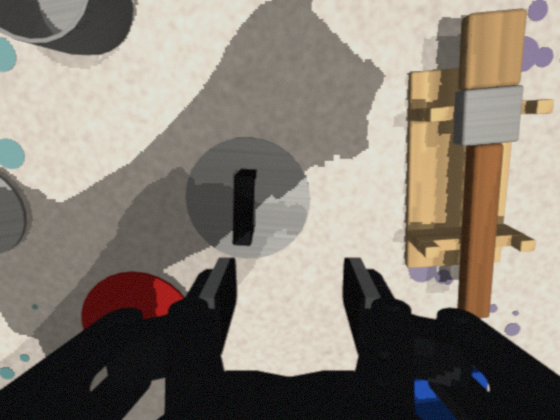

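Call:
arm_command --pt "0.1 -0.046 -0.25 -0.03 0 0 0.09" --pt "0.1 -0.046 -0.25 -0.03 0 0 0.09" --pt "0.1 -0.046 -0.25 -0.03 0 0 0.09"

```text
clock: 10.12
position: [0.4737, -0.1363, 0.2002]
tool_rot: [3.141, 0.001, -0.044]
force: [0.2, 0.6, 0.6]
grip_width: 0.0467
```

```bash
python3 go.py .473 -.1325 .2 -.05;python3 - <<'E'
from h import *
c=cams.get_calibration('wrist');i=cams.grab_frame('wrist');cv2.imwrite('pics/w8.png',i);np.savez('w8.npz',**c)
cv2.imwrite('pics/w8c.png',crop(i,215,120,140,150,5,1.5))
cv2.imwrite('pics/w7c.png',crop(cv2.imread('pics/w7.png'),175,120,145,150,4,1.5))
E
```

```text
clock 10.125 pos [ 0.4737 -0.1363  0.2002] rpy [ 3.141e+00  1.000e-03 -4.350e-02] q [-0.41  0.49  0.77  2.02 -0.46  0.81 -0.98] F [0.2 0.6 0.6] w 0.0467
delta [-0.006 -0.025  0.001] [0.001 0.001 0.008] rows>= 1.0
```

View pics/w8c.png

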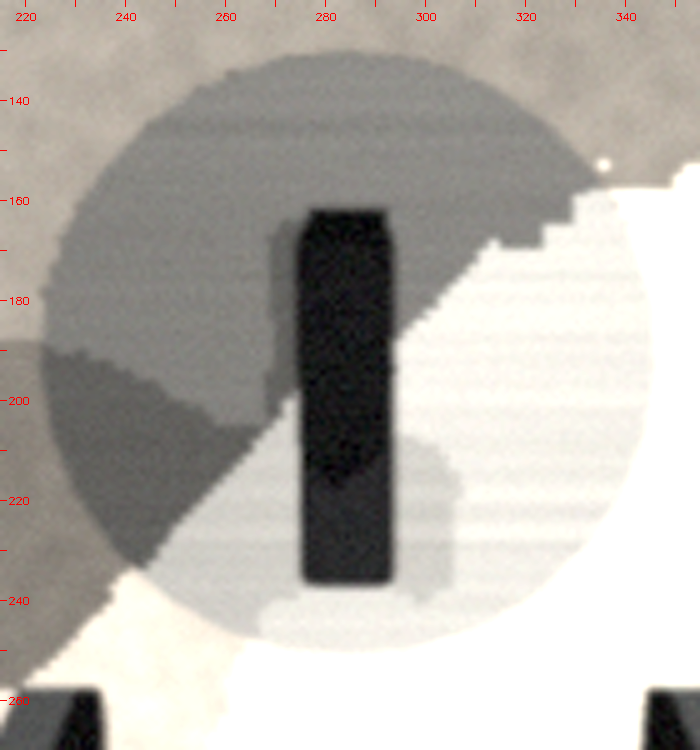

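View pics/w7c.png

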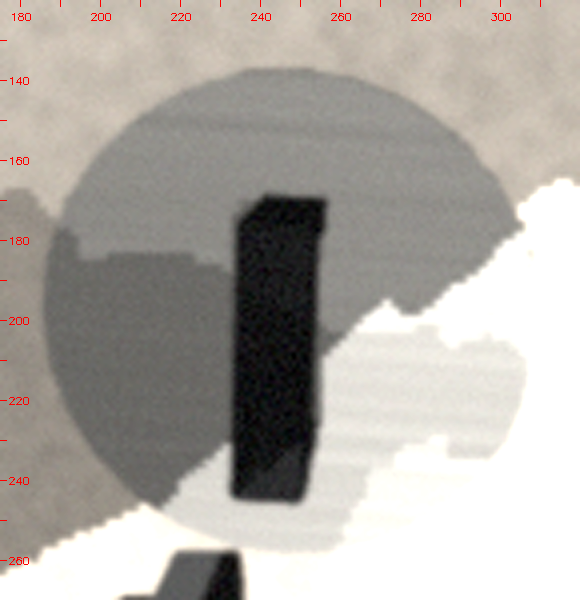

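```bash
python3 - <<'E'
from h import *
A=dict(np.load('w7.npz'));B=dict(np.load('w8.npz'))
# back end top corners both views
for a,b in [((233.5,244.5),(275.5,236.5)),((250.5,245.5),(293.5,236.5))]:
    print(np.round(tri([(A,a),(B,b)])[0],4))
for p in [(274.5,167),(293.8,167),(275.3,236.5),(293.6,236.5)]: print(p,np.round(onz(B,p,.05),4))
from scipy.optimize import least_squares
for C,pts in ((B,[(223.5,185),(345,190),(284,130.2),(284,250),(240,145),(328,149),(232,215),(333,220),(260,245)]),(A,[(186,198),(307,210),(247,137),(250,258),(205,157),(290,155),(200,230)])):
  W=np.array([onz(C,p,.013)[:2] for p in pts])
  r=least_squares(lambda k:np.hypot(*(W-k[:2]).T)-k[2],[.47,-.13,.055]);print('lid',np.round(r.x,4),np.round(r.fun*1e3,1))
E
```

```text
[ 0.4416 -0.1223  0.0426]
[ 0.4442 -0.1378  0.0508]
(274.5, 167) [ 0.5032 -0.125   0.05  ]
(293.8, 167) [ 0.5025 -0.1404  0.05  ]
(275.3, 236.5) [ 0.4445 -0.1225  0.05  ]
(293.6, 236.5) [ 0.4439 -0.1379  0.05  ]
lid [ 0.4744 -0.1303  0.0558] [-0.4  0.8 -0.4  1.6  1.6 -0.1 -2.4 -2.   1.3]
lid [ 0.4733 -0.1318  0.0556] [ 1.3 -1.2  1.1  1.2 -1.5  0.4 -1.3]
```

Handle centre is at (0.4735, −0.1314) with its top at 0.05, and the lid flange centre agrees. My two kettle estimates differ by 6 mm in x, so before lifting the lid I'll look into the now free mouth with the empty hand.

Call:
arm_command --pt "0.1 0.23 -0.85 -0.11 0 0 0" --pt "0.1 0.23 -0.85 -0.11 0 0 0" --pt "0.1 0.23 -0.85 -0.11 0 0 0"

```text
clock: 10.55
position: [0.5151, -0.007, 0.2169]
tool_rot: [-3.141, 0.0, -0.039]
force: [0.0, -0.8, 0.1]
grip_width: 0.0471
```

Call:
arm_command --pt "0.1 0.23 -0.85 -0.11 0 0 0" --pt "0.1 0.23 -0.85 -0.11 0 0 0" --pt "0.1 0.23 -0.85 -0.11 0 0 0"

```text
clock: 10.92
position: [0.555, 0.1186, 0.2332]
tool_rot: [3.141, 0.0, -0.04]
force: [-0.2, -0.6, -0.6]
grip_width: 0.0467
```

Call:
arm_command --pt "0.1 0.23 -0.85 -0.11 0 0 0" --pt "0.1 0.23 -0.85 -0.11 0 0 0" --pt "0.1 0.23 -0.85 -0.11 0 0 0" --pt "0.1 0.23 -0.85 -0.11 0 0 0"

```text
clock: 11.42
position: [0.5945, 0.2399, 0.2497]
tool_rot: [3.14, 0.0, -0.045]
force: [-0.5, -0.3, -0.5]
grip_width: 0.047
```

```bash
python3 go.py .4735 -.1314 .2 -.042;python3 - <<'E'
from h import *
c=cams.get_calibration('wrist');i=cams.grab_frame('wrist');cv2.imwrite('pics/w9.png',i);np.savez('w9.npz',**c)
cv2.imwrite('pics/w9c.png',crop(i,200,80,200,150,4,1.5))
E
```

```text
clock 11.425 pos [0.5945 0.2399 0.2497] rpy [ 3.1403e+00  3.0000e-04 -4.5400e-02] q [-0.95  0.67  0.77  1.58 -0.51  1.1  -1.66] F [-0.5 -0.3 -0.5] w 0.047
delta [-0.693  2.509  0.335] [ 0.002  0.    -0.004] rows>= 7.0
```

View pics/w9.png

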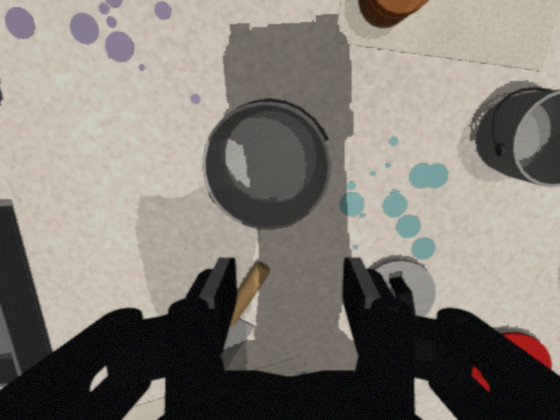

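View pics/w9c.png

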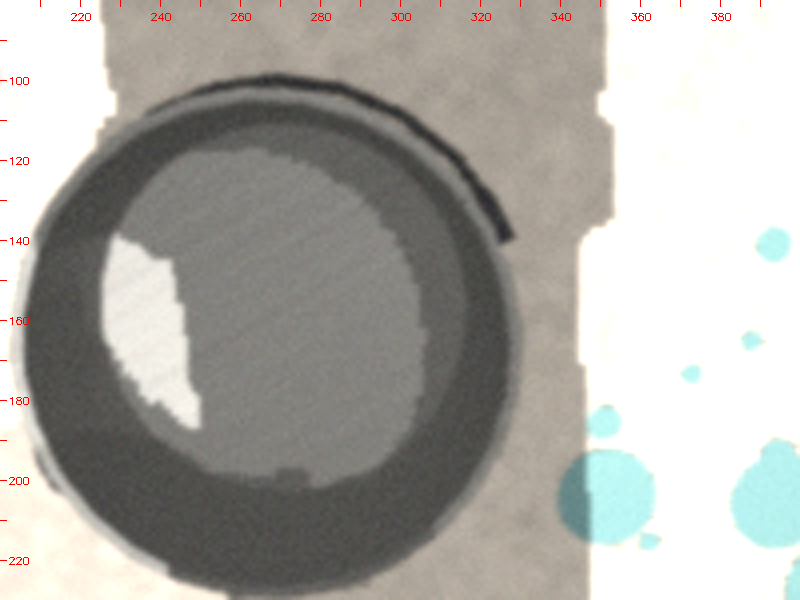

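```bash
cat > rim.py <<'E'
from h import *
C=dict(np.load('w9.npz'))
from scipy.optimize import least_squares
out=[(203.3,165),(330,165),(267,101.3),(267,229.3),(211,137),(241,222),(309,213),(222,205),(300,112)]
inn=[(206,165),(327.5,162),(266,105),(240,109.5),(298,114),(241,219.5),(308,210),(214,140)]
for pts in (out,inn):
  W=np.array([onz(C,p,.08)[:2] for p in pts])
  r=least_squares(lambda k:np.hypot(*(W-k[:2]).T)-k[2],[.61,.25,.055]);print(np.round(r.x,4),np.round(r.fun*1e3,1))
i=cv2.imread('pics/w9.png')
c=crop(i,200,80,200,150,4,1.3)
for r,col in ((.055,(0,255,0)),(.052,(255,255,0))):
  q=(proj(C,circ(.6135,.2565,.08,r))-np.array([200,80])+.5)*4
  cv2.polylines(c,[q.astype(int)],False,col,1)
cv2.imwrite('pics/w9o.png',c)
t=cv2.imread('pics/top6.png');cv2.imwrite('pics/t6.png',crop(t,145,135,70,65,10,1.5))
E
python3 rim.py
```

```text
[0.6206 0.2579 0.0538] [ 0.9 -0.5  0.6  1.2 -0.4  0.2 -0.1 -1.8 -0.2]
[0.6207 0.2582 0.0515] [ 0.6  0.  -0.1  1.  -0.1  0.3 -0.3 -1.6]
```

View pics/w9o.png

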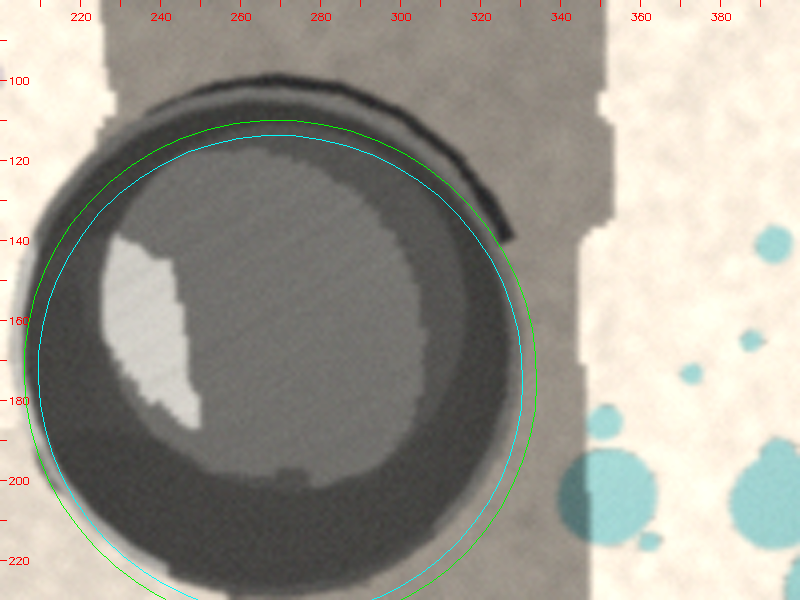

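View pics/t6.png

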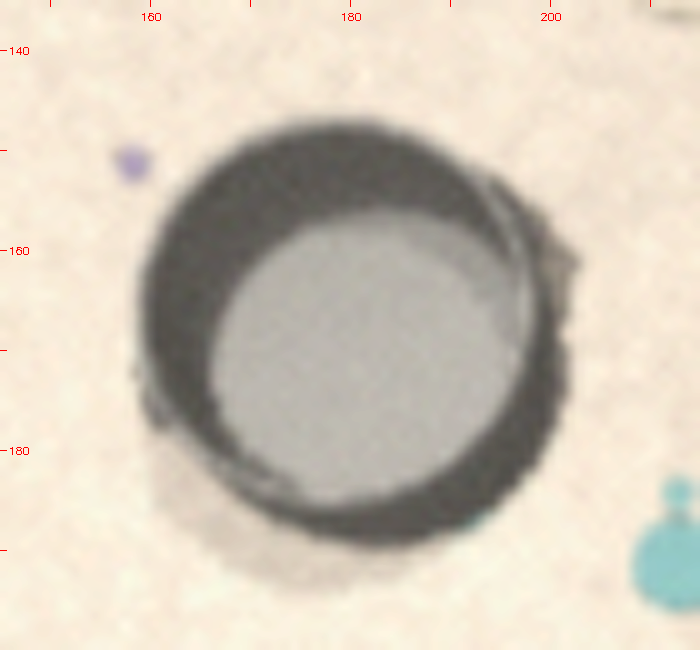

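```bash
python3 - <<'E'
from h import *
T=cams.get_calibration('top');S=cams.get_calibration('scene')
print('top kettle',onz(T,(179,166.9),.08)); print('top lid',onz(T,(318.3,222.5),.013), 'handle',onz(T,(319.7,221),.05))
i=cv2.imread('pics/scene6.png')
c=crop(i,330,190,85,70,9,1.2)
for x,y,col in ((.6135,.2565,(0,255,0)),(.618,.2575,(0,0,255))):
  q=(proj(S,circ(x,y,.08,.055))-np.array([330,190])+.5)*9
  cv2.polylines(c,[q.astype(int)],False,col,1)
cv2.imwrite('pics/s6o.png',c)
E
```

```text
top kettle [0.61463897 0.25430518 0.08      ]
top lid [ 0.47016462 -0.13120561  0.013     ] handle [ 0.46882745 -0.13221592  0.05      ]
```

View pics/s6o.png

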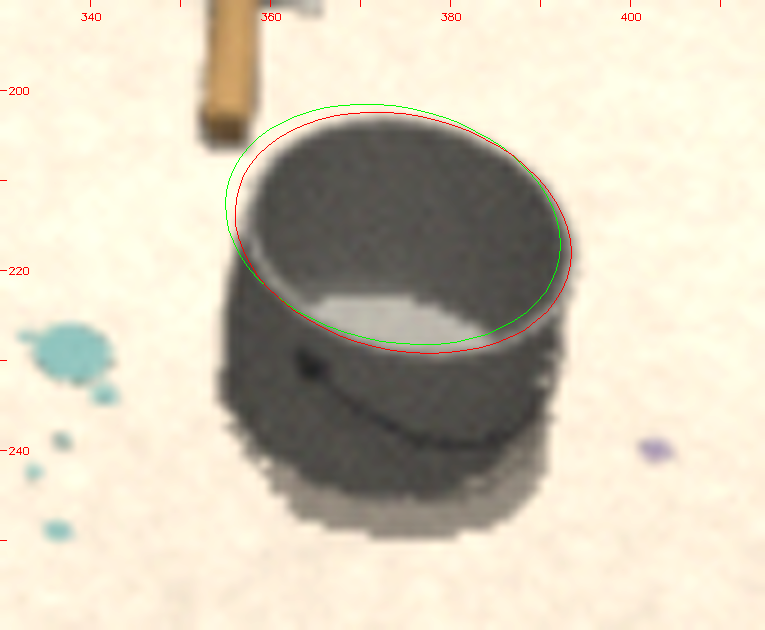

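Wrist measurements give a kettle − lid vector of (0.146, 0.388) and the top view gives (0.1445, 0.386), so they agree to 2–3 mm. Back to the lid to grasp it.

Call:
arm_command --pt "0.1 -0.23 0.836 0.11 0 0 0" --pt "0.1 -0.23 0.836 0.11 0 0 0" --pt "0.1 -0.23 0.836 0.11 0 0 0"

```text
clock: 11.85
position: [0.5526, 0.1116, 0.2341]
tool_rot: [3.141, 0.001, -0.052]
force: [-0.0, 0.8, -0.3]
grip_width: 0.0467
```

Call:
arm_command --pt "0.1 -0.23 0.836 0.11 0 0 0" --pt "0.1 -0.23 0.836 0.11 0 0 0" --pt "0.1 -0.23 0.836 0.11 0 0 0"

```text
clock: 12.22
position: [0.5121, -0.0109, 0.2175]
tool_rot: [3.141, 0.0, -0.052]
force: [0.5, 0.4, 0.7]
grip_width: 0.0469
```

Call:
arm_command --pt "0.1 -0.23 0.836 0.11 0 0 0" --pt "0.1 -0.23 0.836 0.11 0 0 0" --pt "0.1 -0.23 0.836 0.11 0 0 0" --pt "0.1 -0.23 0.836 0.11 0 0 0"

```text
clock: 12.72
position: [0.474, -0.1299, 0.2008]
tool_rot: [-3.141, -0.0, -0.046]
force: [-1.1, -0.8, 0.0]
grip_width: 0.0474
```

```bash
python3 go.py .4737 -.1314 .042 -.042
```

```text
clock 12.725 pos [ 0.474  -0.1299  0.2008] rpy [-3.1412e+00 -1.0000e-04 -4.5700e-02] q [-0.42  0.49  0.77  2.02 -0.47  0.81 -1.  ] F [-1.1 -0.8  0. ] w 0.0474
delta [-0.002  0.01   1.059] [-0.    -0.    -0.005] rows>= 3.0
```

Call:
arm_command --pt "0.1 0 0.01 0.4 0 0 0" --pt "0.1 0 0.01 0.7 0 0 0" --pt "0.1 0 0.01 0.9 0 0 0" --pt "0.1 0 0.01 0.97 0 0 0" --pt "0.1 0 0.01 1 0 0 0" --pt "0.1 0 0.01 1 0 0 0"

```text
clock: 13.48
position: [0.4746, -0.1308, 0.0514]
tool_rot: [-3.142, -0.001, -0.044]
force: [-0.2, 0.0, 0.8]
grip_width: 0.0473
```

```bash
python3 go.py .4737 -.1314 .042 -.042;python3 - <<'E'
from h import *
i=cams.grab_frame('wrist');cv2.imwrite('pics/w10.png',i)
E
```

```text
clock 13.475 pos [ 0.4746 -0.1308  0.0514] rpy [-3.1416e+00 -1.0000e-03 -4.3600e-02] q [-0.21  0.72  0.5   2.1  -0.72  0.5  -0.78] F [-0.2  0.   0.8] w 0.0473
delta [-0.006  0.004  0.063] [-0.    -0.001 -0.002] rows>= 1.0
```

View pics/w10.png

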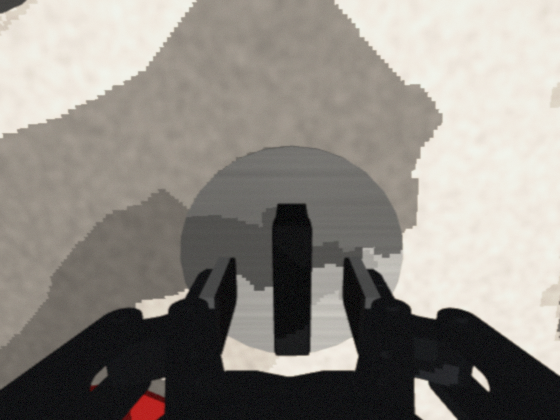

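The handle is centred between the fingers, so I'll lower and close.

Call:
arm_command --pt "0.1 0 0 0.06 0 0 0" --pt "0.1 0 0 0.06 0 0 0" --pt "-1 0 0 0.06 0 0 0" --pt "-1 0 0 0.06 0 0 0" --pt "-1 0 0 0.06 0 0 0" --pt "-1 0 0 0.06 0 0 0" --newtons 70

```text
clock: 14.28
position: [0.4741, -0.1312, 0.042]
tool_rot: [-3.142, -0.0, -0.044]
force: [-2.1, 0.2, 6.4]
grip_width: 0.0148
```

Call:
arm_command --pt "-1 0 0 -0.2 0 0 0" --pt "-1 0 0 -0.5 0 0 0" --pt "-1 0 0 -0.9 0 0 0" --pt "-1 0 0 -1 0 0 0" --pt "-1 0 0 -1 0 0 0"

```text
clock: 14.9
position: [0.4743, -0.1307, 0.1921]
tool_rot: [-3.141, -0.001, -0.043]
force: [-0.9, 0.4, -2.9]
grip_width: 0.0149
```

```bash
python3 go.py .620 .2575 .25 -.042;python3 - <<'E'
from h import *
i=cams.grab_frame('wrist');cv2.imwrite('pics/w11.png',i);np.savez('w11.npz',**cams.get_calibration('wrist'))
E
```

```text
clock 14.9 pos [ 0.4743 -0.1307  0.1921] rpy [-3.1411e+00 -1.4000e-03 -4.3500e-02] q [-0.42  0.51  0.77  2.03 -0.49  0.8  -0.97] F [-0.9  0.4 -2.9] w 0.0149
delta [ 0.858 -2.628 -0.384] [-0.001 -0.002 -0.002] rows>= 7.0
```

View pics/w11.png

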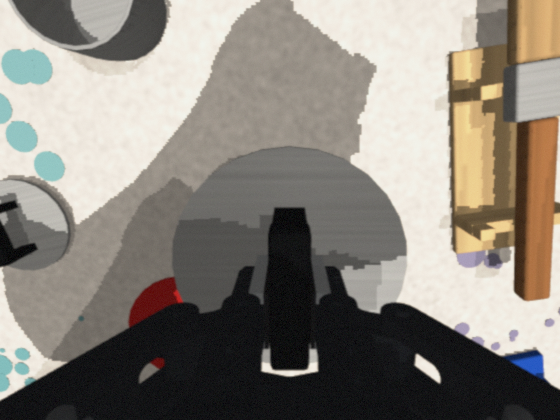

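```bash
python3 - <<'E'
from h import *
i=cv2.imread('pics/w11.png');cv2.imwrite('pics/w11c.png',crop(i,165,135,260,150,3,1.5))
E
```

```text
(no output)
```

View pics/w11c.png

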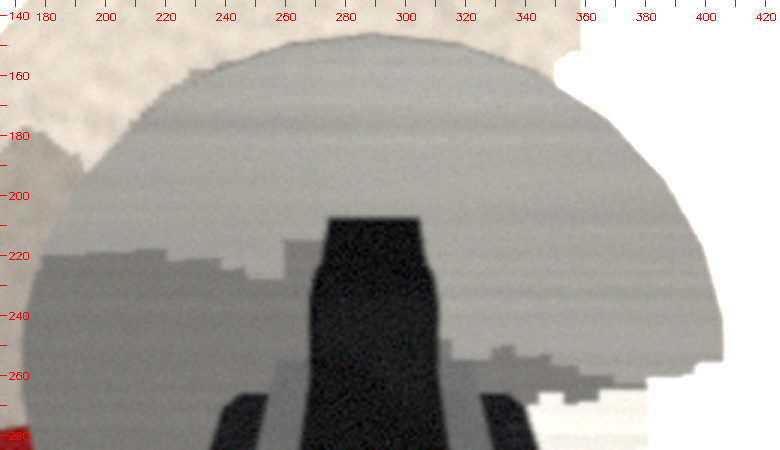

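```bash
python3 - <<'E'
from h import *
from scipy.optimize import least_squares
C=dict(np.load('w11.npz'));
pts=[(289,146.5),(263,150),(317,150),(240,157),(345,159.5),(209,176),(193,192),(367,174),(387,195),(399,217),(405.5,242),(173,255),(179,222)]
for z in (.1631,):
  W=np.array([onz(C,p,z)[:2] for p in pts])
  r=least_squares(lambda k:np.hypot(*(W-k[:2]).T)-k[2],[.47,-.13,.057]);print(np.round(r.x,4),np.round(r.fun*1e3,1))
  r=least_squares(lambda k:np.hypot(*(W-k[:2]).T)-.057,[.47,-.13]);print(np.round(r.x,4),np.round(r.fun*1e3,1))
E
```

```text
[ 0.4741 -0.1299  0.0558] [ 0.1 -0.2 -0.1 -0.1  0.   0.1  0.5 -0.1  0.1  0.   0.  -0.1 -0.3]
[ 0.4727 -0.1299] [ 0.4  0.   0.1  0.1  0.2  0.1  0.3 -0.1 -0.2 -0.5 -0.8 -1.  -0.9]
```

The lid centre in the hand sits within 1 mm of the TCP. Carrying it over the kettle.

Call:
arm_command --pt "-1 0.286 -0.875 -0.128 0 0 0" --pt "-1 0.286 -0.875 -0.128 0 0 0" --pt "-1 0.286 -0.875 -0.128 0 0 0" --pt "-1 0.286 -0.875 -0.128 0 0 0"

```text
clock: 15.45
position: [0.5222, -0.0015, 0.2096]
tool_rot: [3.141, 0.002, -0.043]
force: [0.2, 0.4, -2.5]
grip_width: 0.0143
```

Call:
arm_command --pt "-1 0.286 -0.875 -0.128 0 0 0" --pt "-1 0.286 -0.875 -0.128 0 0 0" --pt "-1 0.286 -0.875 -0.128 0 0 0" --pt "-1 0.286 -0.875 -0.128 0 0 0"

```text
clock: 15.95
position: [0.5711, 0.1261, 0.2293]
tool_rot: [3.14, 0.001, -0.045]
force: [-0.7, -0.8, -2.1]
grip_width: 0.0146
```

Call:
arm_command --pt "-1 0.286 -0.875 -0.128 0 0 0" --pt "-1 0.286 -0.875 -0.128 0 0 0" --pt "-1 0.286 -0.875 -0.128 0 0 0" --pt "-1 0.286 -0.875 -0.128 0 0 0" --pt "-1 0.286 -0.875 -0.128 0 0 0"

```text
clock: 16.58
position: [0.62, 0.2536, 0.2493]
tool_rot: [3.141, 0.0, -0.047]
force: [0.9, -0.4, -1.8]
grip_width: 0.0149
```

```bash
python3 go.py .620 .257 .14 -.042
```

```text
clock 16.575 pos [0.62   0.2536 0.2493] rpy [ 3.1408e+00  4.0000e-04 -4.7500e-02] q [-0.93  0.73  0.78  1.5  -0.54  1.14 -1.66] F [ 0.9 -0.4 -1.8] w 0.0149
delta [-0.001 -0.023  0.728] [ 0.001  0.    -0.007] rows>= 2.0
```

Call:
arm_command --pt "-1 0 -0.023 0.4 0 0 -0.007" --pt "-1 0 -0.023 0.65 0 0 -0.007" --pt "-1 0 -0.023 0.75 0 0 -0.007" --pt "-1 0 -0.023 0.75 0 0 -0.007"

```text
clock: 17.08
position: [0.6203, 0.2589, 0.1371]
tool_rot: [3.141, 0.0, -0.04]
force: [-1.1, 0.6, -1.6]
grip_width: 0.0146
```

```bash
python3 go.py .620 .257 .122 -.042;python3 - <<'E'
from h import *
T=cams.get_calibration('top');S=cams.get_calibration('scene')
p=telemetry.observe()['position']
np.savez('w12.npz',**cams.get_calibration('wrist'))
for n in ('scene','top','wrist'): cv2.imwrite(f'pics/{n}12.png',cams.grab_frame(n))
cv2.imwrite('pics/s12.png',crop(cv2.imread('pics/scene12.png'),330,170,90,85,7,1.5))
cv2.imwrite('pics/t12.png',crop(cv2.imread('pics/top12.png'),145,130,70,65,8,1.5))
E
```

```text
clock 17.075 pos [0.6203 0.2589 0.1371] rpy [ 3.141e+00  2.000e-04 -4.000e-02] q [-0.89  0.84  0.7   1.58 -0.63  0.95 -1.6 ] F [-1.1  0.6 -1.6] w 0.0146
delta [-0.001  0.012  0.101] [0.001 0.    0.003] rows>= 1.0
```

View pics/s12.png

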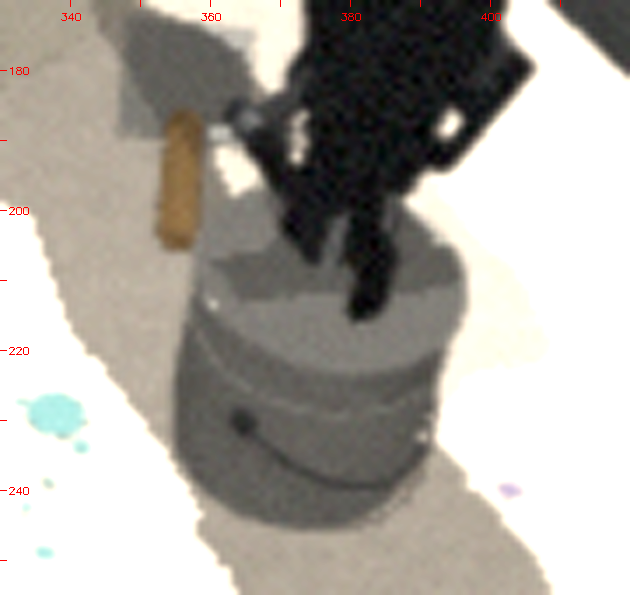

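View pics/t12.png

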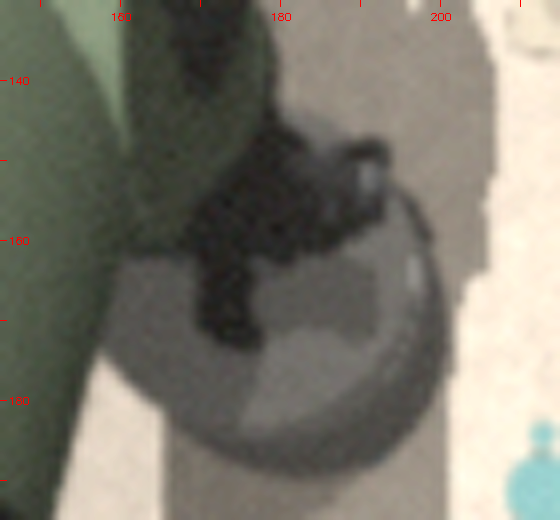

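View pics/wrist12.png

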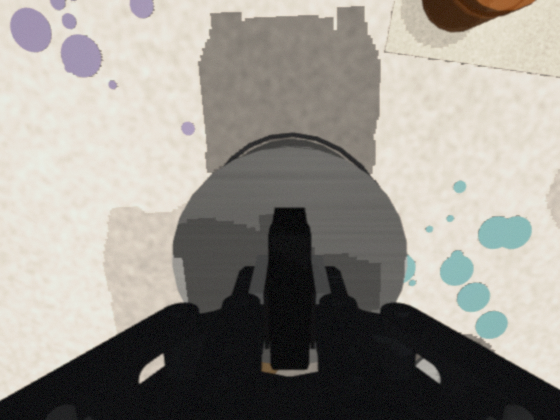

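```bash
cat > ov.py <<'E'
from h import *
import sys
lx,ly,kx,ky=map(float,sys.argv[1:5])
o=[]
for n,im0,im1,w,k in (('scene','scene6','scene12',(340,185,65,55),6),('top','top6','top12',(150,138,60,55),6)):
  C=cams.get_calibration(n)
  row=[]
  for im,(x,y,rs) in ((im0,(kx,ky,((.08,.055),))),(im1,(lx,ly,((.108,.057),(.104,.057))))):
    c=crop(cv2.imread(f'pics/{im}.png'),*w,k,1.5)
    for z,r in rs:
      q=(proj(C,circ(x,y,z,r))-np.array(w[:2])+.5)*k
      cv2.polylines(c,[q.astype(int)],False,(0,0,255),1)
    row.append(cv2.resize(c,(390,300)) if 0 else c)
  o.append(np.hstack(row)[:, :]) 
W=max(a.shape[1] for a in o);o=[cv2.copyMakeBorder(a,0,0,0,W-a.shape[1],0) for a in o]
cv2.imwrite('pics/ov12.png',cv2.resize(np.vstack(o),None,fx=.9,fy=.9))
E
python3 ov.py .6198 .2597 .6206 .258
```

```text
(no output)
```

View pics/ov12.png

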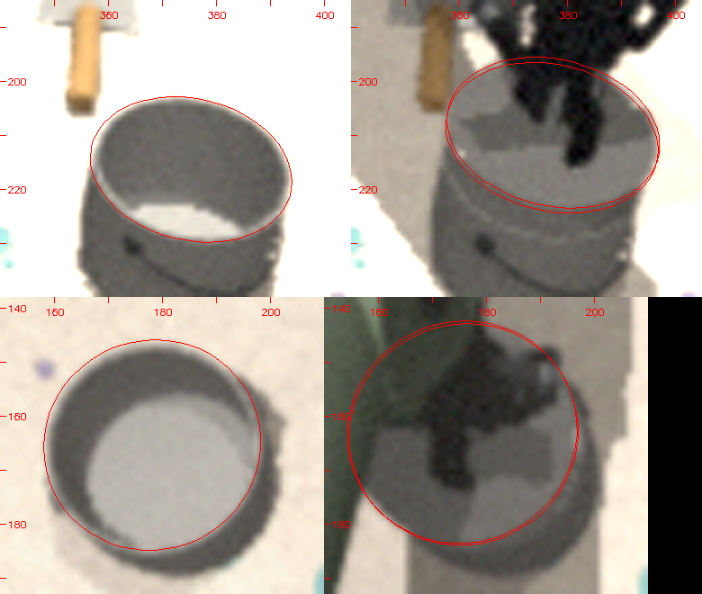

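Scene overlays of lid and rim both fit their outlines, so the lid is about 2 mm off in y. I'll correct that and lower slowly.

Call:
arm_command --pt "-1 0.005 0.013 0.03 0 0 0" --pt "-1 0.005 0.013 0.06 0 0 0" --pt "-1 0.005 0.013 0.09 0 0 0" --pt "-1 0.005 0.013 0.12 0 0 0" --pt "-1 0.005 0.013 0.12 0 0 0"

```text
clock: 17.85
position: [0.6206, 0.258, 0.1184]
tool_rot: [3.141, 0.001, -0.039]
force: [0.3, 0.4, -2.0]
grip_width: 0.0148
```

```bash
python3 go.py .621 .257 .113 -.042
```

```text
clock 17.85 pos [0.6206 0.258  0.1184] rpy [ 3.1413e+00  6.0000e-04 -3.8700e-02] q [-0.88  0.86  0.68  1.59 -0.64  0.92 -1.59] F [ 0.3  0.4 -2. ] w 0.0148
delta [0.003 0.007 0.036] [0.    0.001 0.004] rows>= 1.0
```

The plug is about 3.5 mm inside with no contact force. Lowering further.

Call:
arm_command --pt "-1 0.002 0.004 0.015 0 0 0" --pt "-1 0.002 0.004 0.03 0 0 0" --pt "-1 0.002 0.004 0.036 0 0 0" --pt "-1 0.002 0.004 0.036 0 0 0"

```text
clock: 18.35
position: [0.6211, 0.2574, 0.1134]
tool_rot: [3.142, 0.0, -0.039]
force: [0.8, -0.3, -1.4]
grip_width: 0.0146
```

```bash
python3 go.py .621 .257 .113 -.042;python3 - <<'E'
from h import *
cv2.imwrite('pics/s13.png',crop(cv2.convertScaleAbs(cams.grab_frame('scene')),330,170,90,85,7,1.5))
E
```

```text
clock 18.35 pos [0.6211 0.2574 0.1134] rpy [ 3.1415e+00  1.0000e-04 -3.8700e-02] q [-0.88  0.87  0.67  1.59 -0.64  0.92 -1.58] F [ 0.8 -0.3 -1.4] w 0.0146
delta [-0.     0.003  0.003] [0.    0.    0.004] rows>= 1.0
```

View pics/s13.png

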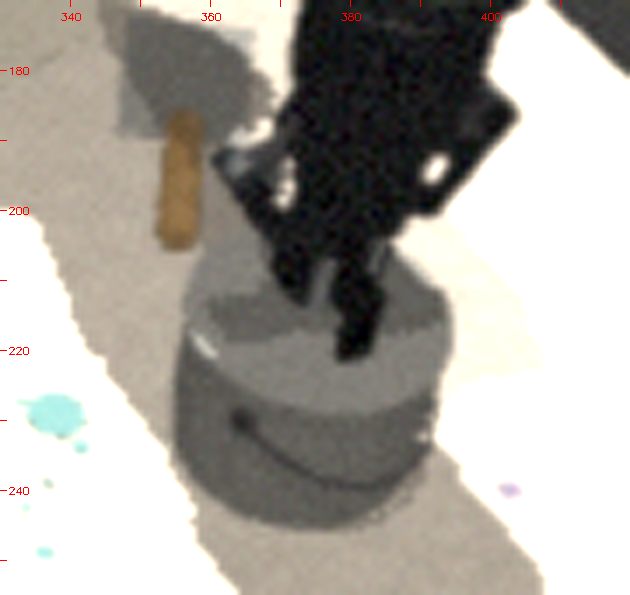

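Call:
arm_command --pt "-1 0 0 0.005 0 0 0" --pt "-1 0 0 0.01 0 0 0" --pt "-1 0 0 0.01 0 0 0"

```text
clock: 18.77
position: [0.6212, 0.2575, 0.1131]
tool_rot: [-3.141, -0.0, -0.039]
force: [-6.1, -1.1, 15.0]
grip_width: 0.0145
```

Contact at the expected seated height (0.113 m, 15 N). I'll ease off slightly and release.

Call:
arm_command --pt "-1 0 0 -0.005 0 0 0" --pt "-1 0 0 -0.005 0 0 0"

```text
clock: 19.02
position: [0.6212, 0.2574, 0.1131]
tool_rot: [-3.141, -0.0, -0.039]
force: [-2.4, -0.6, 8.1]
grip_width: 0.0146
```

Call:
arm_command --pt "0 0 0 0 0 0 0" --pt "0 0 0 0 0 0 0" --pt "0 0 0 0 0 0 0" --pt "0 0 0 0 0 0 0"

```text
clock: 19.52
position: [0.6211, 0.2575, 0.1126]
tool_rot: [3.142, -0.0, -0.039]
force: [0.3, -0.3, -0.4]
grip_width: 0.0428
```

Call:
arm_command --pt "0 0 0 -0.1 0 0 0" --pt "0 0 0 -0.3 0 0 0" --pt "0 0 0 -0.7 0 0 0" --pt "0 0 0 -0.9 0 0 0" --pt "0 0 0 -0.9 0 0 0"

```text
clock: 20.15
position: [0.622, 0.2574, 0.2511]
tool_rot: [-3.139, -0.004, -0.039]
force: [0.6, 0.2, -0.8]
grip_width: 0.0427
```

```bash
python3 go.py .45 .1 .3 -.042;python3 - <<'E'
from h import *
np.savez('w14.npz',**cams.get_calibration('wrist'))
for n in ('scene','top','wrist'): cv2.imwrite(f'pics/{n}14.png',cams.grab_frame(n))
cv2.imwrite('pics/s14.png',crop(cv2.imread('pics/scene14.png'),330,170,90,85,7,1.5))
E
```

```text
clock 20.15 pos [0.622  0.2574 0.2511] rpy [-3.1394 -0.0038 -0.0389] q [-0.93  0.73  0.78  1.49 -0.54  1.15 -1.66] F [ 0.6  0.2 -0.8] w 0.0427
delta [-1.104  1.093 -0.333] [-0.003 -0.005  0.004] rows>= 4.0
```

View pics/s14.png

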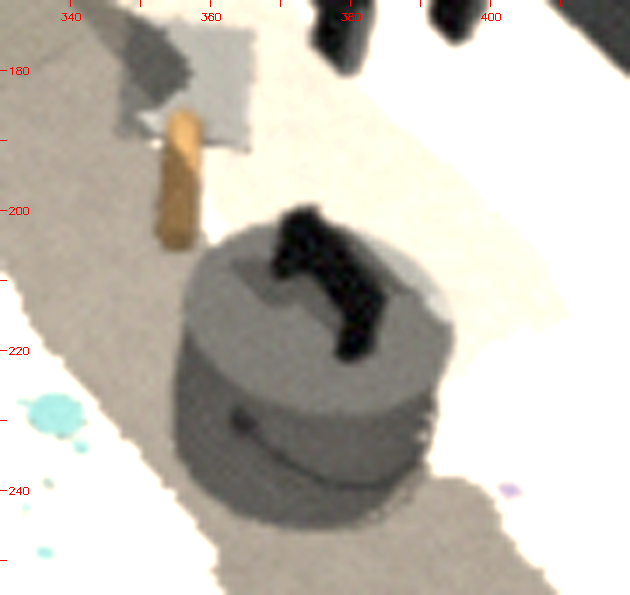

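View pics/wrist14.png

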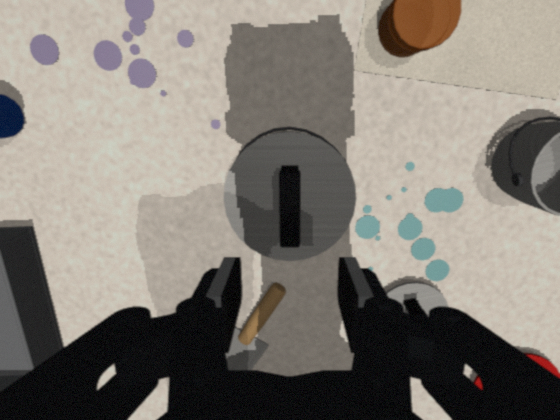

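The lid sits flush on the rim and has been let go. I'll back the arm away and check the whole scene.

Call:
arm_command --pt "0 -0.6 0 -0.4 0 0 0" --pt "0 -1 0 -0.4 0 0 0" --pt "0 -1 0 -0.4 0 0 0" --pt "0 -1 0 -0.4 0 0 0" --pt "0 -1 0 -0.4 0 0 0"

```text
clock: 20.92
position: [0.4714, 0.2634, 0.3073]
tool_rot: [3.141, 0.0, -0.038]
force: [-0.4, 0.0, 0.0]
grip_width: 0.0423
```

```bash
python3 - <<'E'
from h import *
S=cams.get_calibration('scene')
for n in ('scene','top'): cv2.imwrite(f'pics/{n}15.png',cams.grab_frame(n))
c=crop(cv2.imread('pics/scene15.png'),335,190,80,70,6,1.5)
for z,col in ((.084,(0,0,255)),):
  q=(proj(S,circ(.6206,.258,z,.057))-np.array([335,190])+.5)*6
  cv2.polylines(c,[q.astype(int)],False,col,1)
t=cv2.imread('pics/scene15.png');d=crop(t,140,205,80,100,4,1.3)
H=max(c.shape[0],d.shape[0]);cv2.imwrite('pics/fin.png',np.hstack([cv2.copyMakeBorder(a,0,H-a.shape[0],0,0,0) for a in (c,d)]))
a=cv2.imread('pics/scene0.png');print(telemetry.observe()['clock'])
E
```

```text
21.025
```

View pics/fin.png

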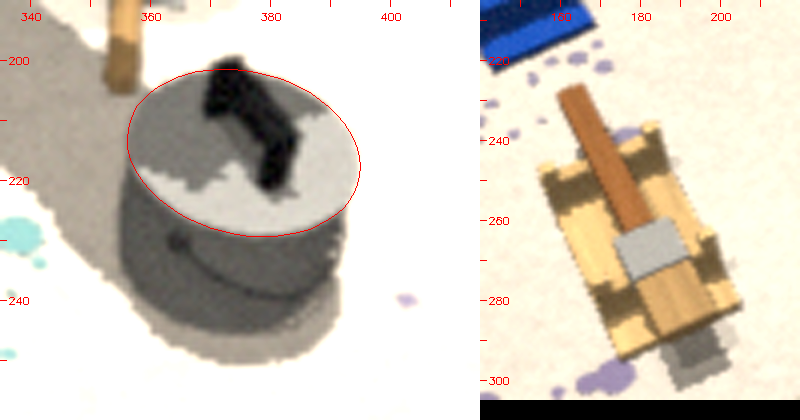

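View pics/scene15.png

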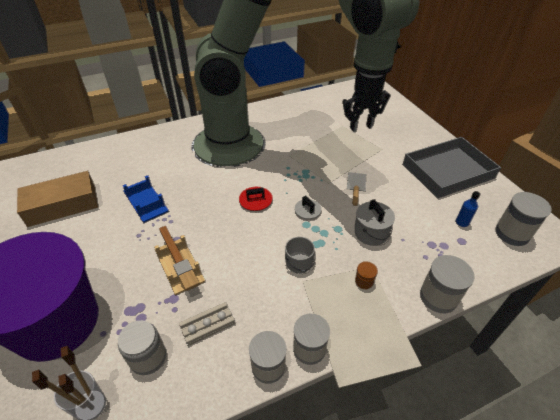

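The lid outline matches the seated model at z = 0.084, the brush lies on both bars, and the bystanders are where they were. Handing in.

```bash
python3 -c "
from workcell import job
print(job.job_done())"
```

```text
the job is handed in; nothing more can be done
None
```

I laid the brush lengthwise on both bars of the wooden rest, then lowered the large grey lid into the wide kettle by its handle. I let go once it sat on the rim, and handed the job in at about 21 s of the 64 s allowed.

**Last checks:**
- **Lid:** I felt it touch the rim (15 N) at the expected seated height. In the final scene picture its outline matches the model of a seated, level lid.
- **Brush:** the scene and wrist pictures show it flat across both bars, in line with the rest.
- **Other things:** the kettle and all the bystanders look unmoved by eye, and the robot was touching nothing.

**Disagreement:** the first top/scene estimate of the kettle's centre was about 6 mm off in x from the wrist camera's. I relied on the wrist camera's lid-to-kettle distance, which the top view backed to 2–3 mm. The plug went in without any contact force.

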